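Fetch the shielded tube rack from behind the reagent bottles

TASK

First clear all three reagent bottles out of the way, standing them in the aluminium side tray. Then draw the tube rack out from under the black light-shield hood and set it down flat in the pocket of the blue-framed loading nest, and only after that put each bottle back, wholly on the disc of its own colour. Keep bottles and rack upright throughout, and leave everything released and at rest.

Things in the scene. Friction and masses are not known exactly. Their poses are not given: they have to be found in the camera images.
- bottle_red: Loose small white reagent bottle with a red cap and a red band, upright, 92 mm tall, about 90 g. Body 36 mm across up to 50 mm, shoulder to 58 mm, then the straight round cap, 30 mm across, to 92 mm: grip it there. Origin: centre of its underside; z up along the bottle. It starts on the red disc.
- bottle_blue: Loose small white reagent bottle with a blue cap and a blue band, upright, 92 mm tall, about 90 g. Body 36 mm across up to 50 mm, shoulder to 58 mm, then the straight round cap, 30 mm across, to 92 mm: grip it there. Origin: centre of its underside; z up along the bottle. It starts on the blue disc.
- bottle_yellow: Loose small white reagent bottle with a yellow cap and a yellow band, upright, 92 mm tall, about 90 g. Body 36 mm across up to 50 mm, shoulder to 58 mm, then the straight round cap, 30 mm across, to 92 mm: grip it there. Origin: centre of its underside; z up along the bottle. It starts on the yellow disc.
- disc_red: Flat red disc printed on the bench, 62 mm across, practically flush (nothing can catch on it): home place of the bottle with the red cap. Origin: its centre, on the bench. The three discs lie in a row 70 mm apart along the mouth of the black hood, in any order.
- disc_blue: Flat blue disc printed on the bench, 62 mm across, practically flush (nothing can catch on it): home place of the bottle with the blue cap. Origin: its centre, on the bench. The three discs lie in a row 70 mm apart along the mouth of the black hood, in any order.
- disc_yellow: Flat yellow disc printed on the bench, 62 mm across, practically flush (nothing can catch on it): home place of the bottle with the yellow cap. Origin: its centre, on the bench. The three discs lie in a row 70 mm apart along the mouth of the black hood, in any order.
- tube_rack: Loose white tube rack, 90 (x) by 127 (y) by 24 mm high, 160 g; origin: centre of underside. Green grip block centred at x=-19, y=0 mm: 28 along x, 20 along y, top 60 mm up; take it across the 20. Starts square under the hood: rear 38 mm under the roof, front 52 mm with the block outside. Draw it level along its -x, 45 mm or more, before lifting. Slides easily. Fits the nest either way round.
- hood: Fixed low black hood, orange strip on its front edge, open only at the front (its -x): 100 (x) by 155 (y) by 42 mm high, roof underside at 36 mm, walls 5 mm, no floor. Origin: centre of its footprint, on the bench. The row of discs lies 148 mm from the origin along its -x; bottles there stand in the way of drawing the rack out.
- side_tray: Fixed open aluminium tray, the side area for the cleared bottles: outside 260 mm (its x) by 110 mm (its y), rim 16 mm high, walls and floor 4 mm thick. Origin: centre of its underside, on the bench. It lies to the left or to the right.
- nest: Fixed loading nest: dark steel plate with blue raised frame, outside 130 (x) by 171 mm (y), frame 12 wide and 14 mm high; pocket 106 (x) by 147 mm (y), floor 6 mm above the bench: the rack (90 by 127) drops in with 8 mm to spare front and back, 10 mm at the sides. Origin: centre of its underside, on the bench. On the other side from the tray.

How it is judged:
By the outcome, as a careful person would: the job done as asked, in the order asked, and still so for the second after the job is handed in, with the robot touching nothing.
It also fails if it takes over 144 s, if anything falls off the work surface, if the arm or the gripper's body presses on something with over 40 N, if the wrist force passes 120 N, or if a joint passes its speed limit or range.

ROBOT

A 6-joint arm with a two-finger parallel gripper is mounted at the origin on the work surface. World frame = base frame: x ahead of the robot, y to its left, z up, the work surface at z = 0. Lengths are in m, angles in rad, forces in N, time in s.
With the tool pointing down it reaches from about 0.275 to 0.75 m from the base axis. Payload 10.2 kg.
Tool frame: the origin (TCP) lies midway between the tips of the shut fingers; the grasp point (between the pads) lies 19 mm behind it; x points along the fingers, y is the direction in which the jaws open and shut, and the axes are right-handed (so a half turn about x gives the same grasp; the last joint's range is limited). The gripper opens to 85 mm and grips with 20 to 120 N. Pads are 22 mm wide; open, the fingers measure 114 mm over their backs; the gripper's body (76 mm by 85 mm) begins 54 mm behind the grasp point. The pads swing forward as they close: fully open they stand 13 mm farther back than shut.
Start: joints at [-0.223, 0.313, 1.498, -0, 1.331, -0.223], TCP at [0.525, -0, 0.194] pointing down, gripper open.
Joint ranges: [-2.94, 2.94], [-0.97, 2.17], [0.19, 2.56], [-1.23, 4.37], [0.02, 3.11], [-2.88, 2.88]. Speed limits (rad/s): [2.39, 2.39, 3.01, 3.14, 3.14, 3.14].

INTERFACE

Orientations are given as a unit quaternion [w, x, y, z].
In Python, from bench import env, cams, workorder, models gives the robot as it stands.
- The arm moves only by the tool carry_out, never from a script. Its argument "plan" is a list of rows, each an object of numbers: "hand": the finger opening in cm, from 0 to 8.54; "dx", "dy", "dz": the shift along the world's x, y, z in cm; "ax", "ay", "az": the turn, a rotation vector about the world's x, y, z in degrees. A call has 1 to 10 rows; each row shifts and turns the commanded pose from where the row before left it; what a row does not reach is not made up. A row lasts 1/10 s, in which the tool goes at most 50 mm and 8.59 degrees, less where a joint would pass 70% of its speed; a pose out of reach is approached as far as the arm can. A call is refused whole if a number of a shift passes 5 or a number of a turn 8.59, either way. A call with a gripper value outside its range is refused whole. The fingers move at their own pace and stop on an object; "squeeze" is the grip in N (left out, the last holds). Time passes only in rows, so rows that do not move let the fingers close. It gives the time, the measured TCP pose, the force and the opening at its end, in the units of the state.
- env.get_state(): the state, without advancing time (a new reading comes with each control period).
- cams.grab_frame(name): name is "scene" or "side" or "wrist"; returns a dict with "color" (420x560x3 uint8, blue, green, red), "range_z" (420x560 float32, m along the optical axis (not along the pixel's ray), 0 where there is no reading), "fov_y" (degrees; the focal length in pixels is half the picture's height over the tangent of half this angle, whatever the lens; pixels are square), "cx", "cy" (the principal point, pixels), "T" (4x4, takes a point from camera to world coordinates). Camera axes: x right, y up, looking along -z (the intrinsics and any distortion apply to the point x, -y, -z); pixel columns grow to the right and rows downward; lengths in m; the calibration is good to about 2 mm. A picture is of the moment at which its call begins.
- workorder.hand_in(): hands the job in, once; it reports no verdict.
Trained networks look in the newest picture that a camera, given by its name, has taken for a name from the list of things; names that differ only in an ending like _2 or _b are one class to them, and where a whole thing is asked for, a point or a joint stands for the part that bears it (a point fixed in the world has none). Each returns a list of dicts, best first, with "score" (0 to 1); they miss things now and then, are a little off and sometimes report something else, mostly with a low value. They report only what shows in the picture. A call takes as long as a camera call.
- models.regions_of(camera, query): "mask" (420x560 bool, what is visible of it) and "extent" ([left, top, right, bottom] in pixels, round what is visible of it).
The state is a dict: "t": time; "joints": joint angles; "dq": joint speeds; "joint_efforts": joint torques, N m; "eef_pos": TCP position; "tool_rot": TCP orientation; "force": force on the tool from outside, world axes, zero at the start; "wrist_torque": the same for the moment, N m; "finger_gap": opening from 0.0 (shut) to 1.0 (fully open).
Only numpy, scipy, OpenCV 4.12 (cv2) and the standard library are available. Lean on these libraries where they do the work, as an engineer would, in place of code of your own. Each camera call takes 0.05 s, during which the arm holds its last target.

## Working session

There is one attempt and no reset: what is moved stays moved. The work goes in short steps, Python scripts to look and compute and a tool call to move; the robot and the scene stay as the last step left them, time stands still between calls to the robot, and variables do not carry over. Pictures are saved under pics/ and viewed, and the job is handed in when it is done.

Besides the shell and the picture viewer there is one more tool, called by a JSON object that holds its "method" and its "body". carry_out: Moves the arm, as the interface text tells. Its arguments: {"type":"object","properties":{"plan":{"type":"array"},"squeeze":{"type":"number"}},"required":["plan"]}

```bash
ls; mkdir -p pics; python3 - <<'E'
from bench import env,cams,workorder,models
import cv2,numpy as np
s=env.get_state();print({k:np.round(v,3) for k,v in s.items()})
for n in ["scene","side","wrist"]:
    f=cams.grab_frame(n);cv2.imwrite(f"pics/{n}0.png",f["color"]);print(n,f["fov_y"],f["cx"],f["cy"],np.round(f["T"],3).tolist(),[k for k in f])
E
```

```text
pics
{'t': np.float64(0.0), 'joints': array([-0.223,  0.313,  1.498, -0.   ,  1.331, -0.223]), 'dq': array([-0.   , -0.001,  0.   , -0.001, -0.001,  0.   ]), 'joint_efforts': array([-1.0000e-03, -4.1226e+01, -2.5974e+01, -0.0000e+00,  4.0000e-03,
       -0.0000e+00]), 'eef_pos': array([0.525, 0.   , 0.193]), 'tool_rot': array([ 0.5,  0.5,  0.5, -0.5]), 'force': array([ 0.063,  0.367, -0.453]), 'wrist_torque': array([-0.027,  0.012, -0.004]), 'finger_gap': np.float64(0.996)}
scene 55.072742798887234 273.5193051742514 210.89754621589606 [[0.292, -0.773, 0.563, 1.056], [0.956, 0.226, -0.187, -0.171], [0.017, 0.593, 0.805, 0.729], [0.0, 0.0, 0.0, 1.0]] ['color', 'range_z', 'fov_y', 'cx', 'cy', 'T']
side 50.04605371536316 289.67133949864035 208.46598185812732 [[0.825, 0.354, -0.44, 0.199], [-0.565, 0.492, -0.663, -0.596], [-0.018, 0.796, 0.606, 0.565], [0.0, 0.0, 0.0, 1.0]] ['color', 'range_z', 'fov_y', 'cx', 'cy', 'T']
wrist 58.27819388356246 282.4205709826773 205.89647219322538 [[1.0, -0.0, 0.001, 0.526], [-0.0, 0.963, 0.271, 0.069], [-0.001, -0.271, 0.963, 0.374], [0.0, 0.0, 0.0, 1.0]] ['color', 'range_z', 'fov_y', 'cx', 'cy', 'T']
```

View pics/scene0.png

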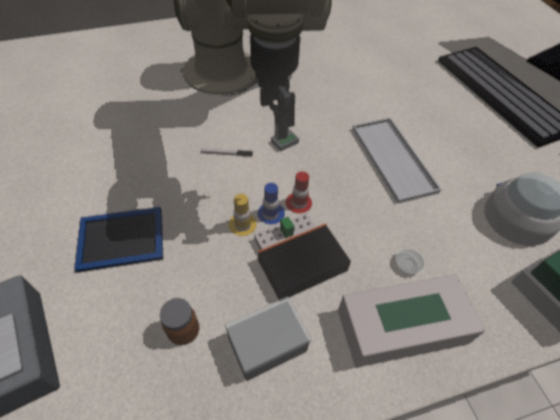

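View pics/side0.png

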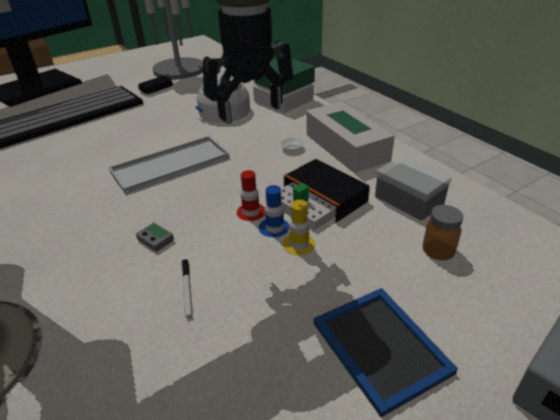

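View pics/wrist0.png

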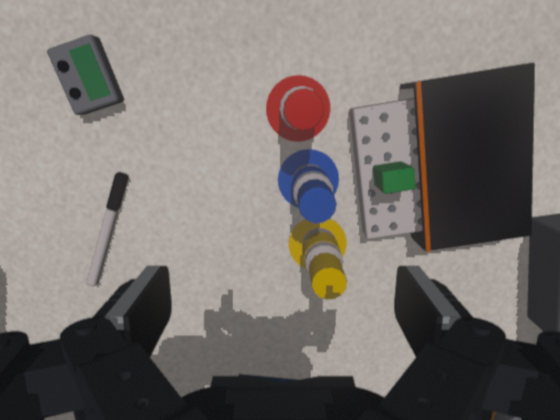

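The scene and wrist pictures show red, blue and yellow bottles in a row, e.g. at wrist pixels (300,107), (317,200) and (329,282). The green block is at wrist (394,177). The tray lies on the +y side (scene (395,160)) and the nest on the −y side (scene (120,237)).

```bash
cat > h.py <<'E'
from bench import env,cams,workorder,models
import cv2,numpy as np
def cloud(f):
    z=f["range_z"].astype(float);H,W=z.shape
    fo=H/2/np.tan(np.radians(f["fov_y"])/2)
    u,v=np.meshgrid(np.arange(W),np.arange(H))
    p=np.stack([(u-f["cx"])/fo*z,-(v-f["cy"])/fo*z,-z],-1)
    P=p@f["T"][:3,:3].T+f["T"][:3,3]; P[z<=0]=np.nan
    return P
def proj(f,P):
    P=np.atleast_2d(P);Ti=np.linalg.inv(f["T"]);c=P@Ti[:3,:3].T+Ti[:3,3]
    fo=210/np.tan(np.radians(f["fov_y"])/2)
    return np.c_[f["cx"]+fo*c[:,0]/-c[:,2],f["cy"]-fo*c[:,1]/-c[:,2]]
def rect(P2):
    (c,s,a)=cv2.minAreaRect(P2.astype(np.float32)*1000)
    return np.round(c,1),np.round(s,1),round(a,1)
def state():
    s=env.get_state();print({k:np.round(s[k],4).tolist() for k in ["t","joints","eef_pos","tool_rot","force","finger_gap"]});return s
E
cat > m1.py <<'E'
from h import *
import sys
names=["bottle_red","bottle_blue","bottle_yellow","disc_red","disc_blue","disc_yellow","tube_rack","hood","side_tray","nest"]
for cam in sys.argv[1:]:
    f=cams.grab_frame(cam);P=cloud(f);im=f["color"].copy()
    g=P[...,2][np.isfinite(P[...,2])]
    print("==",cam,"bench z",np.round(np.median(g[abs(g)<.01]),4))
    for n in names:
        for r in models.regions_of(cam,n)[:2]:
            if r["score"]<.3: continue
            m=cv2.erode(r["mask"].astype(np.uint8),np.ones((2,2)))>0
            Q=P[m];Q=Q[np.isfinite(Q[:,2])]
            if len(Q)<10: continue
            zt=np.percentile(Q[:,2],95);T=Q[Q[:,2]>zt-.008]
            print(n,round(r["score"],2),r["extent"],"n",len(Q),"z95",round(zt,4),"z5",round(np.percentile(Q[:,2],5),4),"med",np.round(np.median(Q,0),4),"top:",np.round(np.median(T,0),4),"rect",rect(Q[:,:2]),"toprect",rect(T[:,:2]))
E
python3 m1.py scene side wrist
```

```text
== scene bench z -0.0005
bottle_red 0.89 [295.2, 168.3, 306.8, 206.2] n 470 z95 0.0922 z5 0.0086 med [0.5504 0.0575 0.0527] top: [0.5442 0.0606 0.0911] rect (array([530.8,  77.9]), array([30.2, 74.3]), 36.8) toprect (array([541.7,  60.6]), array([24.2, 26. ]), 5.2)
bottle_red 0.42 [233.4, 192.3, 252.0, 233.4] n 484 z95 0.0917 z5 0.0076 med [ 0.5745 -0.0789  0.0539] top: [ 0.5672 -0.0783  0.0908] rect (array([567.7, -77.2]), array([27.4, 30.4]), 46.5) toprect (array([564.7, -76.9]), array([24.7, 25.7]), 54.6)
bottle_blue 0.94 [258.7, 182.4, 280.4, 218.7] n 488 z95 0.0918 z5 0.0069 med [ 0.5624 -0.0138  0.0519] top: [ 0.556  -0.0111  0.091 ] rect (array([535.7,  -5.5]), array([33.4, 69.9]), 72.6) toprect (array([554.5, -10.3]), array([22.6, 26.2]), 37.7)
bottle_yellow 0.6 [233.1, 192.9, 252.8, 231.6] n 481 z95 0.0917 z5 0.0069 med [ 0.5746 -0.0792  0.0524] top: [ 0.5683 -0.0788  0.0909] rect (array([559.3, -66.6]), array([26.8, 58.1]), 38.9) toprect (array([566.9, -79.3]), array([23.9, 21.7]), 24.8)
disc_red 0.72 [293.1, 168.6, 307.2, 206.8] n 493 z95 0.0922 z5 0.0074 med [0.5501 0.057
[... 5672 characters left out ...]
.3, 97.9, 420.6, 237.8] n 8029 z95 0.06 z5 0.0224 med [0.6219 0.0114 0.0245] top: [0.6232 0.0041 0.06  ] rect (array([626.5,  -1.3]), array([ 55.4, 136.7]), 9.0) toprect (array([624.3,   3.2]), array([28.2, 20.5]), 8.8)
hood 0.98 [398.2, 61.6, 531.4, 248.8] n 19423 z95 0.0434 z5 0.041 med [0.696  0.0218 0.0422] top: [0.6963 0.0219 0.0422] rect (array([699. ,   5.4]), array([100.6, 174.8]), 9.1) toprect (array([697.4,  15.2]), array([100.5, 154.9]), 9.1)
nest 0.61 [252.5, 375.5, 289.1, 381.0] n 64 z95 0.0068 z5 0.0023 med [ 0.5146 -0.245   0.0046] top: [ 0.5146 -0.245   0.0046] rect (array([ 508., -119.]), array([ 37.4, 257.7]), 2.2) toprect (array([ 508., -119.]), array([ 37.4, 257.7]), 2.2)
```

Two or three views agree within a few mm. All bottle tops are at z≈0.092, the tray is centred at (0.475, 0.330) and the nest at about (0.527, -0.333). The hood and rack are turned about +9.1°, the nest about -6.6°. I'll start with the red bottle.

{"method": "carry_out", "body": {"plan": [{"hand": 6, "dx": 0.8, "dy": 3.1}, {"hand": 6, "dx": 0.8, "dy": 3.1}, {"hand": 6, "dz": -2}, {"hand": 6, "dz": -3}, {"hand": 6, "dz": -3}, {"hand": 6, "dz": -2}, {"hand": 6}, {"hand": 6}], "squeeze": 40}}

```text
validation failed for argument at $.pl...
```

```bash
python3 - <<'E'
from h import *
state()
f=cams.grab_frame("wrist");cv2.imwrite("pics/w1.png",f["color"])
f=cams.grab_frame("side");cv2.imwrite("pics/s1.png",cv2.resize(f["color"][60:340,130:503],(746,560)))
E
```

```text
{'t': 1.8, 'joints': [-0.2234, 0.3129, 1.4977, 0.0, 1.331, -0.2234], 'eef_pos': [0.525, -0.0, 0.1936], 'tool_rot': [0.5, 0.5, 0.5, -0.5], 'force': [-0.2941, -0.5983, 0.2274], 'finger_gap': 1.0052}
```

View pics/w1.png

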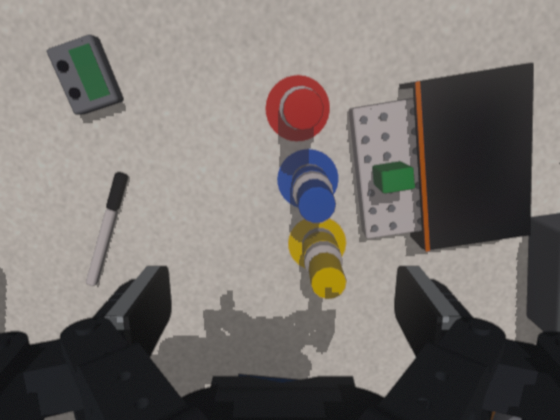

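View pics/s1.png

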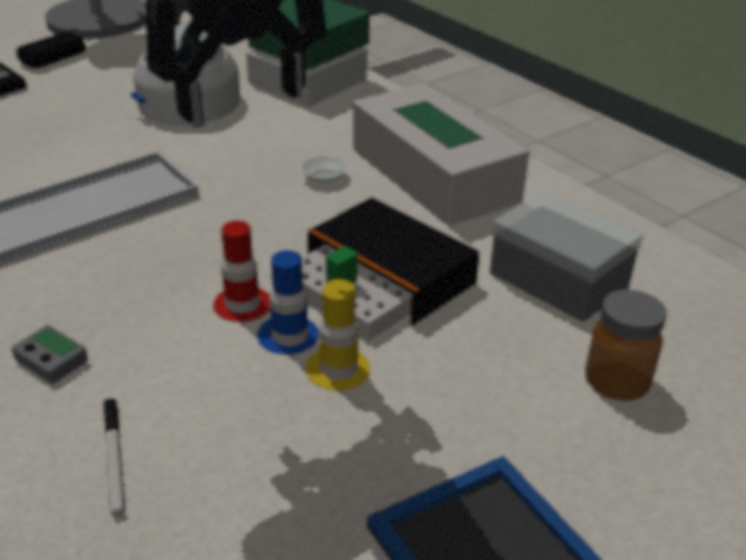

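The call was refused and nothing moved, as the pictures show: the bottles still stand and the arm is at its start. It probably wants every number in each row, so I'll give them all.

{"method": "carry_out", "body": {"plan": [{"hand": 6, "dx": 0.8, "dy": 3.1, "dz": 0, "ax": 0, "ay": 0, "az": 0}, {"hand": 6, "dx": 0.8, "dy": 3.1, "dz": 0, "ax": 0, "ay": 0, "az": 0}, {"hand": 6, "dx": 0, "dy": 0, "dz": -2, "ax": 0, "ay": 0, "az": 0}, {"hand": 6, "dx": 0, "dy": 0, "dz": -3, "ax": 0, "ay": 0, "az": 0}, {"hand": 6, "dx": 0, "dy": 0, "dz": -3, "ax": 0, "ay": 0, "az": 0}, {"hand": 6, "dx": 0, "dy": 0, "dz": -1, "ax": 0, "ay": 0, "az": 0}, {"hand": 6, "dx": 0, "dy": 0, "dz": 0, "ax": 0, "ay": 0, "az": 0}], "squeeze": 40}}

```text
t: 2.6
eef_pos: [0.5405, 0.062, 0.1028]
tool_rot: [0.499, 0.5, 0.501, -0.501]
force: [0.2, -0.2, 0.5]
finger_gap: 0.702
```

```bash
python3 - <<'E'
from h import *
f=cams.grab_frame("wrist");cv2.imwrite("pics/w2.png",f["color"])
P=cloud(f)
for n in ["bottle_red"]:
    for r in models.regions_of("wrist",n)[:1]:
        Q=P[r["mask"]];Q=Q[np.isfinite(Q[:,2])];T=Q[Q[:,2]>.085];print(r["score"],np.median(T,0),rect(T[:,:2]))
E
```

```text
0.94 [0.54095228 0.06434453 0.09215911] (array([540.7,  63.1]), array([28.9, 28.7]), 72.4)
```

View pics/w2.png

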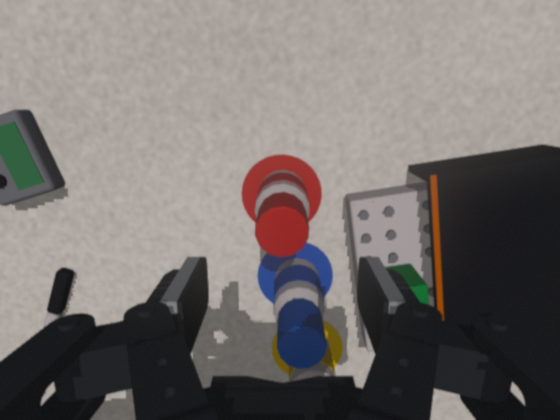

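```bash
python3 - <<'E'
from h import *
f=cams.grab_frame("wrist")
print(np.round(f["T"],3).tolist())
print(proj(f,[[.5405,.062,.1028],[.541,.063,.092],[.5405,.062,.122],[.553,-.009,.092]]))
P=cloud(f)
for (u,v) in [(195,265),(195,285),(180,300),(370,265),(375,285),(390,300),(282,230)]: print(u,v,np.round(P[v,u],4))
E
```

```text
[[1.0, 0.001, -0.002, 0.543], [-0.0, 0.962, 0.271, 0.131], [0.002, -0.271, 0.962, 0.286], [0.0, 0.0, 0.0, 1.0]]
[[277.61490225 237.90886779]
 [278.73150379 229.15639376]
 [277.19518063 252.42137883]
 [299.25577857 343.54776641]]
195 265 [0.5112 0.0731 0.16  ]
195 285 [0.5129 0.0696 0.1686]
180 300 [0.5123 0.0734 0.1852]
370 265 [0.5746 0.0731 0.1602]
375 285 [0.5732 0.0723 0.1738]
390 300 [0.5747 0.0735 0.1857]
282 230 [0.5428 0.0627 0.0927]
```

The red cap projects at (279,229), as seen, and lies between the pads. I'll descend, grip and lift.

{"method": "carry_out", "body": {"plan": [{"hand": 6, "dx": 0.05, "dy": 0.1, "dz": -2.2, "ax": 0, "ay": 0, "az": 0}, {"hand": 6, "dx": 0, "dy": 0, "dz": -2, "ax": 0, "ay": 0, "az": 0}, {"hand": 6, "dx": 0, "dy": 0, "dz": 0, "ax": 0, "ay": 0, "az": 0}, {"hand": 2, "dx": 0, "dy": 0, "dz": 0, "ax": 0, "ay": 0, "az": 0}, {"hand": 2, "dx": 0, "dy": 0, "dz": 0, "ax": 0, "ay": 0, "az": 0}, {"hand": 2, "dx": 0, "dy": 0, "dz": 0, "ax": 0, "ay": 0, "az": 0}, {"hand": 2, "dx": 0, "dy": 0, "dz": 0, "ax": 0, "ay": 0, "az": 0}, {"hand": 2, "dx": 0, "dy": 0, "dz": 0, "ax": 0, "ay": 0, "az": 0}], "squeeze": 40}}

```text
t: 3.55
eef_pos: [0.5417, 0.063, 0.0619]
tool_rot: [0.5, 0.5, 0.5, -0.5]
force: [-0.6, -0.1, -0.2]
finger_gap: 0.234
```

```bash
python3 - <<'E'
from h import *
state()
f=cams.grab_frame("wrist");cv2.imwrite("pics/w3.png",f["color"])
f=cams.grab_frame("side");cv2.imwrite("pics/s3.png",cv2.resize(f["color"][60:340,130:503],(746,560)))
E
```

```text
{'t': 3.55, 'joints': [-0.0992, 0.4939, 1.6014, -0.0, 1.0458, -0.0992], 'eef_pos': [0.5417, 0.063, 0.0619], 'tool_rot': [0.5002, 0.5001, 0.4999, -0.4999], 'force': [-0.5721, -0.1317, -0.2322], 'finger_gap': 0.2341}
```

View pics/w3.png

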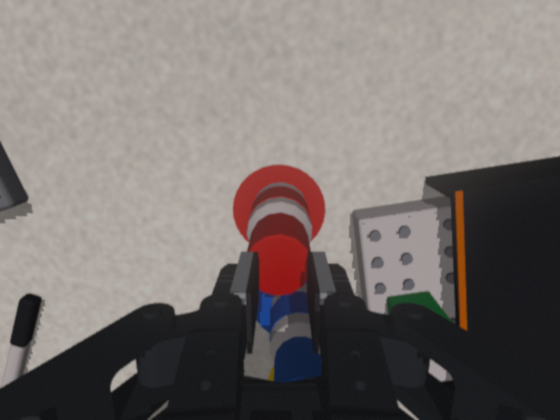

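View pics/s3.png

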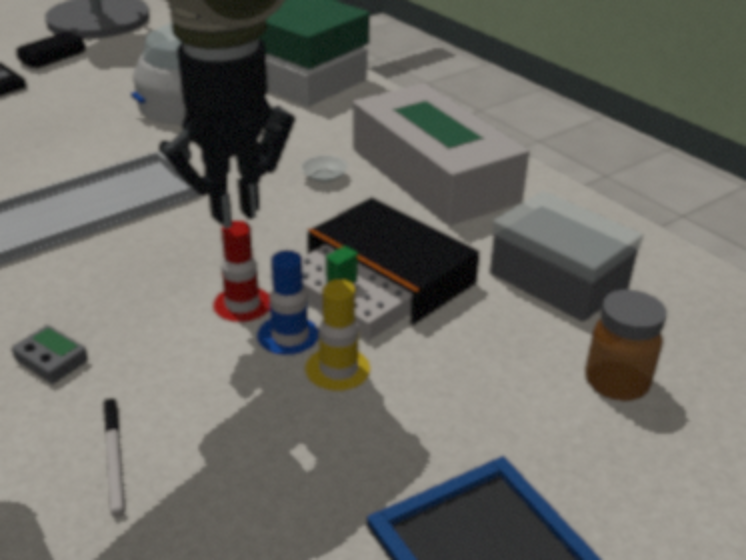

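The fingers shut to 20 mm without meeting the cap. In the side view they end above the red cap, at about (228,225). I'll measure where the tips really are.

```bash
python3 - <<'E'
from h import *
for c in ["wrist","scene","side"]:
    f=cams.grab_frame(c);P=cloud(f)
    m=(abs(P[...,0]-.5417)<.05)&(abs(P[...,1]-.063)<.03)&(P[...,2]>.05)&(P[...,2]<.2)
    col=f["color"].astype(int);dark=(col.max(-1)<90)
    Q=P[m&dark]
    print(c,len(Q),np.round(np.percentile(Q[:,2],[1,5,25,50]),4), "x,y low",np.round(np.median(Q[Q[:,2]<np.percentile(Q[:,2],10)],0),4))
    for z0 in np.arange(.06,.2,.01):
        S=Q[(Q[:,2]>=z0)&(Q[:,2]<z0+.01)]
        if len(S): print("  z%.2f n%d x %.3f..%.3f y %.3f..%.3f"%(z0,len(S),*np.percentile(S[:,0],[2,98]),*np.percentile(S[:,1],[2,98])))
E
```

```text
wrist 47846 [0.1094 0.1276 0.1555 0.1687] x,y low [0.5527 0.0705 0.1276]
  z0.06 n3 x 0.528..0.554 y 0.068..0.070
  z0.07 n34 x 0.528..0.555 y 0.067..0.072
  z0.08 n40 x 0.528..0.554 y 0.068..0.072
  z0.09 n39 x 0.533..0.554 y 0.053..0.071
  z0.10 n405 x 0.522..0.564 y 0.054..0.075
  z0.11 n963 x 0.520..0.565 y 0.054..0.075
  z0.12 n1193 x 0.520..0.565 y 0.054..0.075
  z0.13 n1542 x 0.526..0.559 y 0.053..0.075
  z0.14 n2952 x 0.506..0.582 y 0.057..0.077
  z0.15 n10447 x 0.499..0.587 y 0.053..0.076
  z0.16 n7364 x 0.494..0.590 y 0.053..0.081
  z0.17 n12371 x 0.493..0.590 y 0.063..0.081
  z0.18 n9186 x 0.493..0.590 y 0.072..0.081
  z0.19 n1307 x 0.523..0.562 y 0.081..0.084
scene 627 [0.054  0.0651 0.1107 0.1511] x,y low [0.5504 0.0546 0.0651]
  z0.06 n30 x 0.540..0.554 y 0.047..0.066
  z0.07 n33 x 0.543..0.554 y 0.047..0.067
  z0.08 n30 x 0.542..0.554 y 0.048..0.069
  z0.09 n15 x 0.525..0.554 y 0.053..0.065
  z0.10 n28 x 0.529..0.563 y 0.052..0.063
  z0.11 n42 x 0.529..0.564 y 0.052..0.068
  z0.12 n44 x 0.528..0.564 y 0.051..0.071
  z0.13 n16 x 0.526..0.559 y 0.051..0.057
  z0.14 n44 x
[... 203 characters left out ...]
9 n72 x 0.527..0.591 y 0.043..0.059
side 1647 [0.0554 0.0709 0.1278 0.1577] x,y low [0.5355 0.049  0.0706]
  z0.06 n49 x 0.526..0.548 y 0.046..0.059
  z0.07 n58 x 0.525..0.548 y 0.046..0.060
  z0.08 n58 x 0.525..0.547 y 0.046..0.058
  z0.09 n17 x 0.527..0.545 y 0.046..0.063
  z0.10 n47 x 0.521..0.561 y 0.051..0.070
  z0.11 n85 x 0.517..0.564 y 0.050..0.067
  z0.12 n95 x 0.517..0.563 y 0.050..0.070
  z0.13 n78 x 0.517..0.563 y 0.050..0.069
  z0.14 n129 x 0.500..0.575 y 0.048..0.070
  z0.15 n223 x 0.497..0.585 y 0.048..0.072
  z0.16 n196 x 0.493..0.589 y 0.045..0.074
  z0.17 n185 x 0.494..0.589 y 0.044..0.074
  z0.18 n185 x 0.493..0.590 y 0.044..0.061
  z0.19 n215 x 0.493..0.590 y 0.042..0.060
```

All three cameras put the fingertips at z≈0.10 while the reported TCP is 0.062, so the real tips sit about 38 mm higher than reported. The empty closure agrees with that. I'll measure it more finely before going on.

```bash
python3 - <<'E'
from h import *
for c in ["wrist","scene","side"]:
    f=cams.grab_frame(c);P=cloud(f)
    dark=(f["color"].astype(int).max(-1)<110)
    for lo,hi in [(.515,.5262),(.557,.568)]:
        m=(P[...,0]>lo)&(P[...,0]<hi)&(abs(P[...,1]-.063)<.016)&(P[...,2]>.07)&(P[...,2]<.2)
        z=np.sort(P[m][:,2]); print(c,lo,len(z),np.round(z[:12],4))
E
```

```text
wrist 0.515 1675 [0.1052 0.1053 0.1056 0.1057 0.1057 0.1057 0.1058 0.1063 0.1065 0.1065
 0.1066 0.1067]
wrist 0.557 2046 [0.1029 0.1033 0.1034 0.1035 0.1038 0.1041 0.1045 0.1047 0.1048 0.1049
 0.1049 0.105 ]
scene 0.515 18 [0.0897 0.0922 0.1043 0.1066 0.1105 0.1131 0.1152 0.118  0.1217 0.1354
 0.1393 0.1427]
scene 0.557 182 [0.1035 0.1047 0.1063 0.1072 0.1075 0.1085 0.1087 0.1088 0.1092 0.1096
 0.1106 0.1111]
side 0.515 332 [0.0704 0.0716 0.072  0.0749 0.075  0.0764 0.0767 0.0775 0.0786 0.0792
 0.0804 0.0833]
side 0.557 90 [0.1026 0.1059 0.1078 0.1079 0.1084 0.1119 0.1133 0.1135 0.1147 0.1155
 0.1156 0.1158]
```

{"method": "carry_out", "body": {"plan": [{"hand": 6, "dx": 0, "dy": 0, "dz": 0, "ax": 0, "ay": 0, "az": 0}, {"hand": 6, "dx": 0, "dy": 0, "dz": 0, "ax": 0, "ay": 0, "az": 0}, {"hand": 6, "dx": 0, "dy": 0, "dz": 0, "ax": 0, "ay": 0, "az": 0}, {"hand": 6, "dx": -0.1, "dy": 0, "dz": 0, "ax": 0, "ay": 0, "az": 0}]}}

```text
t: 4.35
eef_pos: [0.5405, 0.063, 0.0616]
tool_rot: [0.5, 0.5, 0.5, -0.5]
force: [-0.9, -0.1, -1.1]
finger_gap: 0.703
```

```bash
python3 - <<'E'
from h import *
state()
for c in ["wrist","scene","side"]:
    f=cams.grab_frame(c);P=cloud(f)
    for lo,hi in [(.49,.51),(.572,.592)]:
        m=(P[...,0]>lo)&(P[...,0]<hi)&(abs(P[...,1]-.063)<.016)&(P[...,2]>.07)&(P[...,2]<.2)
        z=np.sort(P[m][:,2]); print(c,lo,len(z),np.round(z[:12],4))
E
```

```text
{'t': 4.35, 'joints': [-0.0994, 0.4925, 1.6048, 0.0, 1.0443, -0.0994], 'eef_pos': [0.5405, 0.063, 0.0616], 'tool_rot': [0.5, 0.5, 0.5, -0.5], 'force': [-0.8682, -0.1388, -1.1417], 'finger_gap': 0.7031}
wrist 0.49 7030 [0.1076 0.1076 0.1078 0.1079 0.1079 0.1081 0.1084 0.1084 0.1086 0.1088
 0.109  0.109 ]
wrist 0.572 6113 [0.1069 0.107  0.1075 0.1076 0.1076 0.108  0.1081 0.1084 0.1084 0.1085
 0.1085 0.1085]
scene 0.49 124 [0.1044 0.1053 0.1053 0.1061 0.1064 0.1068 0.1069 0.107  0.1073 0.1074
 0.1083 0.1085]
scene 0.572 149 [0.1033 0.1041 0.1051 0.1071 0.1071 0.1095 0.1095 0.1095 0.1109 0.1112
 0.1112 0.1118]
side 0.49 383 [0.105  0.1052 0.1061 0.107  0.108  0.1082 0.1098 0.1099 0.1105 0.1105
 0.111  0.1114]
side 0.572 217 [0.1068 0.1091 0.1106 0.111  0.112  0.1127 0.1137 0.1141 0.1145 0.1149
 0.1156 0.1156]
```

The tips are at z≈0.103, about 41 mm above the reported TCP. I'll go down 4.1 cm more, which puts the tips at about 0.062 on the cap.

{"method": "carry_out", "body": {"plan": [{"hand": 6, "dx": 0, "dy": 0, "dz": -2.2, "ax": 0, "ay": 0, "az": 0}, {"hand": 6, "dx": 0.05, "dy": 0, "dz": -1.9, "ax": 0, "ay": 0, "az": 0}, {"hand": 6, "dx": 0, "dy": 0, "dz": 0, "ax": 0, "ay": 0, "az": 0}, {"hand": 2, "dx": 0, "dy": 0, "dz": 0, "ax": 0, "ay": 0, "az": 0}, {"hand": 2, "dx": 0, "dy": 0, "dz": 0, "ax": 0, "ay": 0, "az": 0}, {"hand": 2, "dx": 0, "dy": 0, "dz": 0, "ax": 0, "ay": 0, "az": 0}, {"hand": 2, "dx": 0, "dy": 0, "dz": 0, "ax": 0, "ay": 0, "az": 0}], "squeeze": 40}}

```text
t: 5.2
eef_pos: [0.5417, 0.0629, 0.0217]
tool_rot: [0.501, 0.5, 0.499, -0.5]
force: [-1.5, -0.4, 6.7]
finger_gap: 0.338
```

```bash
python3 - <<'E'
from h import *
state()
f=cams.grab_frame("side");cv2.imwrite("pics/s4.png",cv2.resize(f["color"][60:340,130:503],(746,560)))
E
```

```text
{'t': 5.2, 'joints': [-0.0993, 0.5505, 1.6336, -0.0001, 0.9555, -0.0993], 'eef_pos': [0.5417, 0.0629, 0.0217], 'tool_rot': [0.5006, 0.5004, 0.4995, -0.4995], 'force': [-1.4999, -0.4405, 6.6699], 'finger_gap': 0.3375}
```

View pics/s4.png

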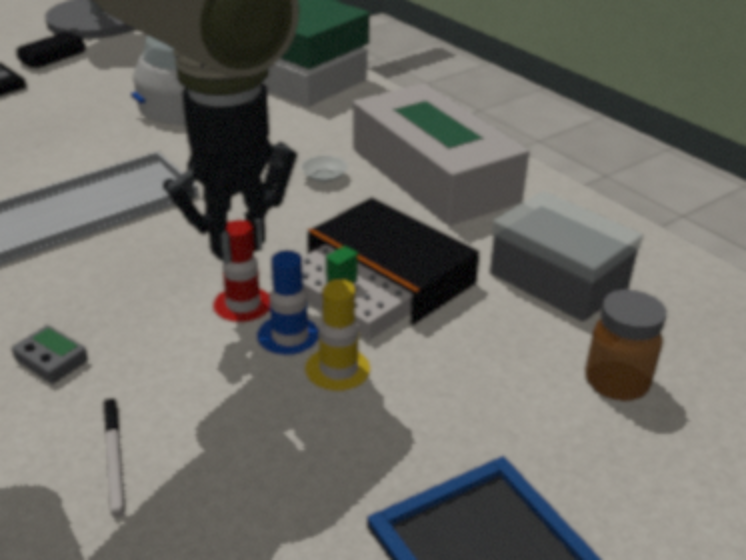

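Gap is 28.9 mm: the fingers hold the red cap at about (240,245), bottle upright. Now lift and carry it to the tray.

{"method": "carry_out", "body": {"plan": [{"hand": 2, "dx": 0, "dy": 0, "dz": 2, "ax": 0, "ay": 0, "az": 0}, {"hand": 2, "dx": 0, "dy": 0, "dz": 3, "ax": 0, "ay": 0, "az": 0}, {"hand": 2, "dx": 0.1, "dy": 2, "dz": 0, "ax": 0, "ay": 0, "az": 0}, {"hand": 2, "dx": 0.2, "dy": 4, "dz": 0, "ax": 0, "ay": 0, "az": 0}, {"hand": 2, "dx": 0.2, "dy": 4, "dz": 0, "ax": 0, "ay": 0, "az": 0}, {"hand": 2, "dx": 0.2, "dy": 4, "dz": 0, "ax": 0, "ay": 0, "az": 0}, {"hand": 2, "dx": 0.2, "dy": 4, "dz": 0, "ax": 0, "ay": 0, "az": 0}, {"hand": 2, "dx": 0.2, "dy": 4, "dz": 0, "ax": 0, "ay": 0, "az": 0}, {"hand": 2, "dx": 0.2, "dy": 3.7, "dz": 0, "ax": 0, "ay": 0, "az": 0}, {"hand": 2, "dx": 0, "dy": 1, "dz": 0, "ax": 0, "ay": 0, "az": 0}]}}

```text
t: 6.25
eef_pos: [0.5532, 0.3333, 0.0703]
tool_rot: [0.501, 0.499, 0.501, -0.499]
force: [0.4, -0.3, -0.8]
finger_gap: 0.337
```

```bash
python3 - <<'E'
from h import *
state()
f=cams.grab_frame("scene");cv2.imwrite("pics/c5.png",cv2.resize(f["color"][60:340,130:503],(746,560)))
P=cloud(f)
for r in models.regions_of("scene","bottle_red")[:1]:
    Q=P[r["mask"]];Q=Q[np.isfinite(Q[:,2])];print(r["score"],r["extent"],np.round(np.percentile(Q[:,2],[2,10,50,95]),4),np.median(Q,0))
E
```

```text
{'t': 6.25, 'joints': [0.3608, 0.6848, 1.2499, 0.0007, 1.2067, 0.3574], 'eef_pos': [0.5532, 0.3333, 0.0703], 'tool_rot': [0.5006, 0.4994, 0.501, -0.4991], 'force': [0.4201, -0.3353, -0.8091], 'finger_gap': 0.3371}
0.64 [409.9, 133.6, 430.2, 171.2] [0.0527 0.0606 0.0925 0.1396] [0.55901206 0.31956972 0.0925445 ]
```

View pics/c5.png

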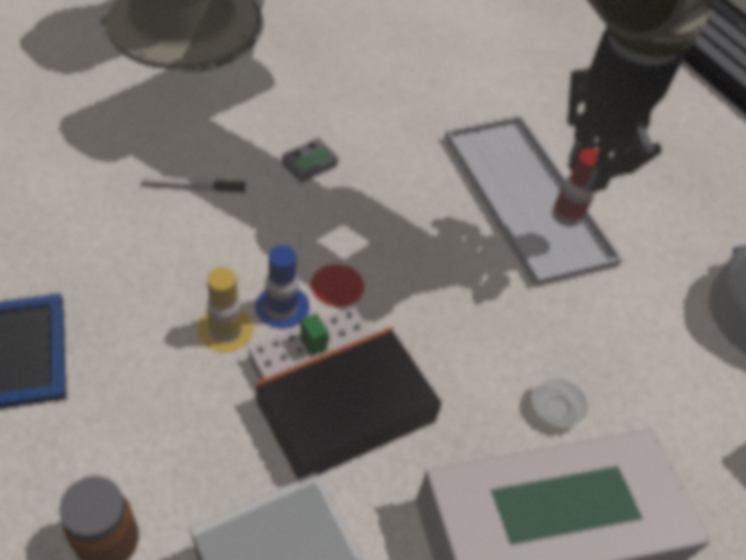

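Red bottle hangs upright over the tray, at (575,195) in this enlarged view. Lower, release and rise.

{"method": "carry_out", "body": {"plan": [{"hand": 2, "dx": 0, "dy": 0, "dz": -2, "ax": 0, "ay": 0, "az": 0}, {"hand": 2, "dx": 0, "dy": 0, "dz": -1.8, "ax": 0, "ay": 0, "az": 0}, {"hand": 2, "dx": 0, "dy": 0, "dz": -0.7, "ax": 0, "ay": 0, "az": 0}, {"hand": 2, "dx": 0, "dy": 0, "dz": 0, "ax": 0, "ay": 0, "az": 0}, {"hand": 4.5, "dx": 0, "dy": 0, "dz": 0, "ax": 0, "ay": 0, "az": 0}, {"hand": 6, "dx": 0, "dy": 0, "dz": 0, "ax": 0, "ay": 0, "az": 0}, {"hand": 6, "dx": 0, "dy": 0, "dz": 1, "ax": 0, "ay": 0, "az": 0}, {"hand": 6, "dx": 0, "dy": 0, "dz": 4, "ax": 0, "ay": 0, "az": 0}, {"hand": 6, "dx": 0, "dy": 0, "dz": 3, "ax": 0, "ay": 0, "az": 0}]}}

```text
t: 7.25
eef_pos: [0.5544, 0.33, 0.1083]
tool_rot: [0.5, 0.501, 0.5, -0.5]
force: [0.5, 0.2, -0.0]
finger_gap: 0.707
```

{"method": "carry_out", "body": {"plan": [{"hand": 6, "dx": 0, "dy": -3, "dz": 0, "ax": 0, "ay": 0, "az": 0}, {"hand": 6, "dx": 0, "dy": -5, "dz": 0, "ax": 0, "ay": 0, "az": 0}, {"hand": 6, "dx": 0, "dy": -5, "dz": 0, "ax": 0, "ay": 0, "az": 0}, {"hand": 6, "dx": 0, "dy": -5, "dz": 0, "ax": 0, "ay": 0, "az": 0}, {"hand": 6, "dx": 0, "dy": -5, "dz": 0, "ax": 0, "ay": 0, "az": 0}, {"hand": 6, "dx": 0, "dy": -5, "dz": 0, "ax": 0, "ay": 0, "az": 0}, {"hand": 6, "dx": 0, "dy": -4, "dz": 0, "ax": 0, "ay": 0, "az": 0}, {"hand": 6, "dx": 0, "dy": -1.8, "dz": 0, "ax": 0, "ay": 0, "az": 0}, {"hand": 6, "dx": 0, "dy": 0, "dz": 0, "ax": 0, "ay": 0, "az": 0}]}}

```text
t: 8.15
eef_pos: [0.5542, -0.0104, 0.1065]
tool_rot: [0.5, 0.501, 0.499, -0.501]
force: [0.5, 0.6, -0.1]
finger_gap: 0.7
```

```bash
python3 - <<'E'
from h import *
state()
f=cams.grab_frame("scene");cv2.imwrite("pics/c6.png",cv2.resize(f["color"][60:340,130:503],(746,560)))
f=cams.grab_frame("wrist");P=cloud(f)
for r in models.regions_of("wrist","bottle_blue")[:1]:
    Q=P[r["mask"]];Q=Q[np.isfinite(Q[:,2])];T=Q[Q[:,2]>.085];print(r["score"],np.median(T,0),rect(T[:,:2]))
E
```

```text
{'t': 8.15, 'joints': [-0.23, 0.4566, 1.5286, -0.0003, 1.1551, -0.2265], 'eef_pos': [0.5542, -0.0104, 0.1065], 'tool_rot': [0.4996, 0.501, 0.4987, -0.5007], 'force': [0.495, 0.5688, -0.089], 'finger_gap': 0.7003}
0.68 [ 0.55296281 -0.00813181  0.09214966] (array([553.1,  -9.3]), array([29.2, 29. ]), 29.5)
```

View pics/c6.png

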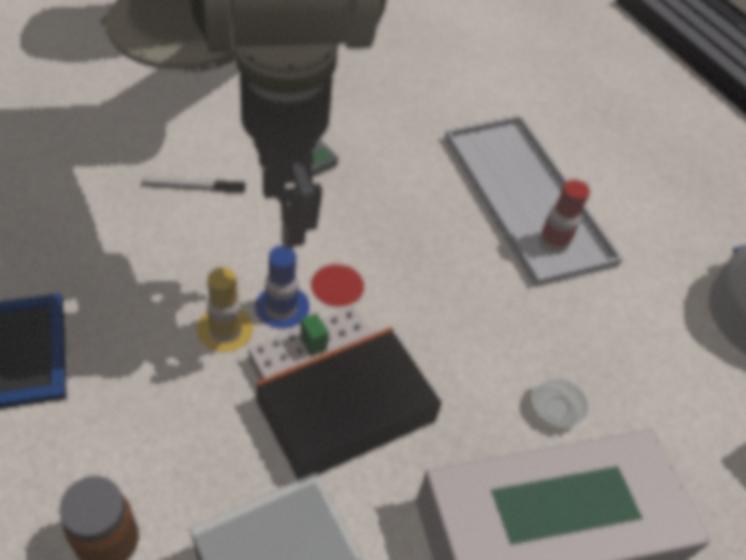

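Red stands upright in the tray (563,215). Blue is under the gripper.

{"method": "carry_out", "body": {"plan": [{"hand": 6, "dx": -0.1, "dy": 0.1, "dz": -2, "ax": 0, "ay": 0, "az": 0}, {"hand": 6, "dx": 0, "dy": 0, "dz": -3, "ax": 0, "ay": 0, "az": 0}, {"hand": 6, "dx": 0, "dy": 0, "dz": -2.4, "ax": 0, "ay": 0, "az": 0}, {"hand": 6, "dx": 0, "dy": 0, "dz": -1, "ax": 0, "ay": 0, "az": 0}, {"hand": 6, "dx": 0, "dy": 0, "dz": 0, "ax": 0, "ay": 0, "az": 0}, {"hand": 2, "dx": 0, "dy": 0, "dz": 0, "ax": 0, "ay": 0, "az": 0}, {"hand": 2, "dx": 0, "dy": 0, "dz": 0, "ax": 0, "ay": 0, "az": 0}, {"hand": 2, "dx": 0, "dy": 0, "dz": 0, "ax": 0, "ay": 0, "az": 0}, {"hand": 2, "dx": 0, "dy": 0, "dz": 0, "ax": 0, "ay": 0, "az": 0}]}}

```text
t: 9.2
eef_pos: [0.5538, -0.0071, 0.0229]
tool_rot: [0.501, 0.5, 0.499, -0.5]
force: [-1.8, 1.0, 6.8]
finger_gap: 0.334
```

{"method": "carry_out", "body": {"plan": [{"hand": 2, "dx": 0, "dy": 0, "dz": 2, "ax": 0, "ay": 0, "az": 0}, {"hand": 2, "dx": 0, "dy": 0, "dz": 3, "ax": 0, "ay": 0, "az": 0}, {"hand": 2, "dx": -0.5, "dy": 2, "dz": 0, "ax": 0, "ay": 0, "az": 0}, {"hand": 2, "dx": -1, "dy": 4.5, "dz": 0, "ax": 0, "ay": 0, "az": 0}, {"hand": 2, "dx": -1.1, "dy": 4.8, "dz": 0, "ax": 0, "ay": 0, "az": 0}, {"hand": 2, "dx": -1.1, "dy": 4.8, "dz": 0, "ax": 0, "ay": 0, "az": 0}, {"hand": 2, "dx": -1.1, "dy": 4.8, "dz": 0, "ax": 0, "ay": 0, "az": 0}, {"hand": 2, "dx": -1.1, "dy": 4.8, "dz": 0, "ax": 0, "ay": 0, "az": 0}, {"hand": 2, "dx": -1.1, "dy": 4.5, "dz": 0, "ax": 0, "ay": 0, "az": 0}, {"hand": 2, "dx": -0.9, "dy": 3.5, "dz": 0, "ax": 0, "ay": 0, "az": 0}]}}

```text
t: 10.2
eef_pos: [0.473, 0.3324, 0.0719]
tool_rot: [0.5, 0.5, 0.5, -0.5]
force: [-0.2, 0.1, -0.7]
finger_gap: 0.338
```

{"method": "carry_out", "body": {"plan": [{"hand": 2, "dx": 0, "dy": 0, "dz": 0, "ax": 0, "ay": 0, "az": 0}, {"hand": 2, "dx": 0, "dy": 0, "dz": -1, "ax": 0, "ay": 0, "az": 0}, {"hand": 2, "dx": 0, "dy": 0, "dz": -2, "ax": 0, "ay": 0, "az": 0}]}}

```text
t: 10.5
eef_pos: [0.4751, 0.3294, 0.042]
tool_rot: [0.5, 0.501, 0.499, -0.499]
force: [0.5, 0.7, -1.0]
finger_gap: 0.338
```

{"method": "carry_out", "body": {"plan": [{"hand": 2, "dx": 0, "dy": 0, "dz": -1, "ax": 0, "ay": 0, "az": 0}, {"hand": 2, "dx": 0, "dy": 0, "dz": -0.5, "ax": 0, "ay": 0, "az": 0}, {"hand": 2, "dx": 0, "dy": 0, "dz": 0, "ax": 0, "ay": 0, "az": 0}, {"hand": 4.5, "dx": 0, "dy": 0, "dz": 0, "ax": 0, "ay": 0, "az": 0}, {"hand": 6, "dx": 0, "dy": 0, "dz": 0, "ax": 0, "ay": 0, "az": 0}, {"hand": 6, "dx": 0, "dy": 0, "dz": 1, "ax": 0, "ay": 0, "az": 0}, {"hand": 6, "dx": 0, "dy": 0, "dz": 4, "ax": 0, "ay": 0, "az": 0}, {"hand": 6, "dx": 0, "dy": 0, "dz": 3, "ax": 0, "ay": 0, "az": 0}, {"hand": 6, "dx": 0.5, "dy": -2, "dz": 0, "ax": 0, "ay": 0, "az": 0}, {"hand": 6, "dx": 1, "dy": -4.7, "dz": 0, "ax": 0, "ay": 0, "az": 0}]}}

```text
t: 11.5
eef_pos: [0.4892, 0.2643, 0.1083]
tool_rot: [0.501, 0.5, 0.501, -0.498]
force: [1.1, -0.1, 0.1]
finger_gap: 0.706
```

{"method": "carry_out", "body": {"plan": [{"hand": 6, "dx": 1.1, "dy": -4.8, "dz": 0, "ax": 0, "ay": 0, "az": 0}, {"hand": 6, "dx": 1.1, "dy": -4.8, "dz": 0, "ax": 0, "ay": 0, "az": 0}, {"hand": 6, "dx": 1.1, "dy": -4.8, "dz": 0, "ax": 0, "ay": 0, "az": 0}, {"hand": 6, "dx": 1.1, "dy": -4.8, "dz": 0, "ax": 0, "ay": 0, "az": 0}, {"hand": 6, "dx": 1.1, "dy": -4.8, "dz": 0, "ax": 0, "ay": 0, "az": 0}, {"hand": 6, "dx": 1.1, "dy": -4.8, "dz": 0, "ax": 0, "ay": 0, "az": 0}, {"hand": 6, "dx": 0.8, "dy": -4.1, "dz": 0, "ax": 0, "ay": 0, "az": 0}, {"hand": 6, "dx": 0, "dy": -1, "dz": 0, "ax": 0, "ay": 0, "az": 0}, {"hand": 6, "dx": 0, "dy": 0, "dz": 0, "ax": 0, "ay": 0, "az": 0}]}}

```text
t: 12.4
eef_pos: [0.563, -0.0772, 0.107]
tool_rot: [0.5, 0.501, 0.499, -0.501]
force: [-0.6, 0.3, -0.2]
finger_gap: 0.703
```

```bash
python3 - <<'E'
from h import *
state()
f=cams.grab_frame("scene");cv2.imwrite("pics/c7.png",cv2.resize(f["color"][60:340,130:503],(746,560)))
f=cams.grab_frame("wrist");P=cloud(f)
for r in models.regions_of("wrist","bottle_yellow")[:1]:
    Q=P[r["mask"]];Q=Q[np.isfinite(Q[:,2])];T=Q[Q[:,2]>.085];print(r["score"],np.median(T,0),rect(T[:,:2]))
E
```

```text
{'t': 12.4, 'joints': [-0.3425, 0.4849, 1.4827, 0.0, 1.1736, -0.3401], 'eef_pos': [0.563, -0.0772, 0.107], 'tool_rot': [0.4995, 0.5006, 0.4993, -0.5005], 'force': [-0.6189, 0.3115, -0.1656], 'finger_gap': 0.7033}
0.89 [ 0.56437644 -0.07523221  0.09214852] (array([564.5, -76.1]), array([28.1, 29.2]), 42.0)
```

View pics/c7.png

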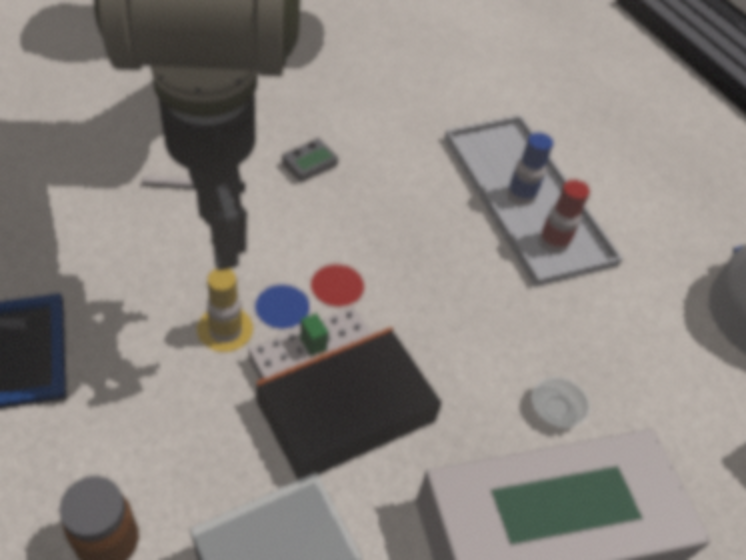

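Blue (530,165) and red (565,215) stand in the tray. Yellow is next.

{"method": "carry_out", "body": {"plan": [{"hand": 6, "dx": 0.1, "dy": 0, "dz": -2, "ax": 0, "ay": 0, "az": 0}, {"hand": 6, "dx": 0, "dy": 0, "dz": -3, "ax": 0, "ay": 0, "az": 0}, {"hand": 6, "dx": 0, "dy": 0, "dz": -2.4, "ax": 0, "ay": 0, "az": 0}, {"hand": 6, "dx": 0, "dy": 0, "dz": -1, "ax": 0, "ay": 0, "az": 0}, {"hand": 6, "dx": 0, "dy": 0, "dz": 0, "ax": 0, "ay": 0, "az": 0}, {"hand": 2, "dx": 0, "dy": 0, "dz": 0, "ax": 0, "ay": 0, "az": 0}, {"hand": 2, "dx": 0, "dy": 0, "dz": 0, "ax": 0, "ay": 0, "az": 0}, {"hand": 2, "dx": 0, "dy": 0, "dz": 0, "ax": 0, "ay": 0, "az": 0}, {"hand": 2, "dx": 0, "dy": 0, "dz": 0, "ax": 0, "ay": 0, "az": 0}]}}

```text
t: 13.45
eef_pos: [0.5646, -0.0762, 0.024]
tool_rot: [0.501, 0.5, 0.499, -0.5]
force: [-2.1, 0.5, 6.4]
finger_gap: 0.339
```

{"method": "carry_out", "body": {"plan": [{"hand": 2, "dx": 0, "dy": 0, "dz": 2, "ax": 0, "ay": 0, "az": 0}, {"hand": 2, "dx": 0, "dy": 0, "dz": 3, "ax": 0, "ay": 0, "az": 0}, {"hand": 2, "dx": -0.8, "dy": 2, "dz": 0, "ax": 0, "ay": 0, "az": 0}, {"hand": 2, "dx": -1.8, "dy": 4.2, "dz": 0, "ax": 0, "ay": 0, "az": 0}, {"hand": 2, "dx": -1.8, "dy": 4.2, "dz": 0, "ax": 0, "ay": 0, "az": 0}, {"hand": 2, "dx": -1.8, "dy": 4.2, "dz": 0, "ax": 0, "ay": 0, "az": 0}, {"hand": 2, "dx": -1.8, "dy": 4.2, "dz": 0, "ax": 0, "ay": 0, "az": 0}, {"hand": 2, "dx": -1.8, "dy": 4.2, "dz": 0, "ax": 0, "ay": 0, "az": 0}, {"hand": 2, "dx": -1.8, "dy": 4.2, "dz": 0, "ax": 0, "ay": 0, "az": 0}, {"hand": 2, "dx": -1.8, "dy": 4.2, "dz": 0, "ax": 0, "ay": 0, "az": 0}]}}

```text
t: 14.45
eef_pos: [0.4292, 0.2396, 0.0732]
tool_rot: [0.5, 0.5, 0.5, -0.5]
force: [0.4, 0.9, -1.1]
finger_gap: 0.337
```

{"method": "carry_out", "body": {"plan": [{"hand": 2, "dx": -1.8, "dy": 4.2, "dz": 0, "ax": 0, "ay": 0, "az": 0}, {"hand": 2, "dx": -1.2, "dy": 3.5, "dz": 0, "ax": 0, "ay": 0, "az": 0}, {"hand": 2, "dx": -0.6, "dy": 1.5, "dz": 0, "ax": 0, "ay": 0, "az": 0}, {"hand": 2, "dx": 0, "dy": 0, "dz": 0, "ax": 0, "ay": 0, "az": 0}, {"hand": 2, "dx": 0, "dy": 0, "dz": -2, "ax": 0, "ay": 0, "az": 0}, {"hand": 2, "dx": 0, "dy": 0, "dz": -1, "ax": 0, "ay": 0, "az": 0}]}}

```text
t: 15.05
eef_pos: [0.3939, 0.3291, 0.0417]
tool_rot: [-0.5, -0.5, -0.5, 0.501]
force: [0.5, 0.5, -1.5]
finger_gap: 0.339
```

{"method": "carry_out", "body": {"plan": [{"hand": 2, "dx": 0, "dy": 0, "dz": -1, "ax": 0, "ay": 0, "az": 0}, {"hand": 2, "dx": 0, "dy": 0, "dz": -0.4, "ax": 0, "ay": 0, "az": 0}, {"hand": 2, "dx": 0, "dy": 0, "dz": 0, "ax": 0, "ay": 0, "az": 0}, {"hand": 4.5, "dx": 0, "dy": 0, "dz": 0, "ax": 0, "ay": 0, "az": 0}, {"hand": 6, "dx": 0, "dy": 0, "dz": 0, "ax": 0, "ay": 0, "az": 0}, {"hand": 6, "dx": 0, "dy": 0, "dz": 1, "ax": 0, "ay": 0, "az": 0}, {"hand": 6, "dx": 0, "dy": 0, "dz": 4, "ax": 0, "ay": 0, "az": 0}, {"hand": 6, "dx": 0, "dy": 0, "dz": 4, "ax": 0, "ay": 0, "az": 0}, {"hand": 6, "dx": 1, "dy": -2, "dz": 0, "ax": 0, "ay": 0, "az": 0}, {"hand": 6, "dx": 2.5, "dy": -4, "dz": 0, "ax": 0, "ay": 0, "az": -4}]}}

```text
t: 16.05
eef_pos: [0.4289, 0.2711, 0.1208]
tool_rot: [0.483, 0.518, 0.483, -0.515]
force: [0.7, 0.6, -1.2]
finger_gap: 0.7
```

{"method": "carry_out", "body": {"plan": [{"hand": 6, "dx": 2.5, "dy": -3.5, "dz": 0, "ax": 0, "ay": 0, "az": -8}, {"hand": 6, "dx": 2.5, "dy": -3.5, "dz": 0, "ax": 0, "ay": 0, "az": -8}, {"hand": 6, "dx": 2.5, "dy": -3.5, "dz": 0, "ax": 0, "ay": 0, "az": -8}, {"hand": 6, "dx": 2.5, "dy": -3.5, "dz": 0, "ax": 0, "ay": 0, "az": -8}, {"hand": 6, "dx": 2.5, "dy": -3.5, "dz": 0, "ax": 0, "ay": 0, "az": -8}, {"hand": 6, "dx": 2.5, "dy": -3.5, "dz": 0, "ax": 0, "ay": 0, "az": -8}, {"hand": 6, "dx": 2.5, "dy": -3.5, "dz": 0, "ax": 0, "ay": 0, "az": -8}, {"hand": 6, "dx": 2, "dy": -2, "dz": 0, "ax": 0, "ay": 0, "az": -8}, {"hand": 6, "dx": 0, "dy": 0, "dz": 0, "ax": 0, "ay": 0, "az": -8}, {"hand": 6, "dx": 0, "dy": 0, "dz": 0, "ax": 0, "ay": 0, "az": -5}]}}

```text
t: 17.05
eef_pos: [0.6244, 0.0041, 0.1192]
tool_rot: [0.053, 0.705, 0.053, -0.705]
force: [-0.2, -0.4, -0.4]
finger_gap: 0.706
```

{"method": "carry_out", "body": {"plan": [{"hand": 6, "dx": 0, "dy": 0, "dz": 0, "ax": 0, "ay": 0, "az": 0}]}}

```text
t: 17.15
eef_pos: [0.6241, 0.0048, 0.1194]
tool_rot: [0.055, 0.705, 0.055, -0.705]
force: [-0.4, 0.0, -0.4]
finger_gap: 0.704
```

```bash
python3 - <<'E'
from h import *
from scipy.spatial.transform import Rotation as R
s=state();q=s["tool_rot"];M=R.from_quat([q[1],q[2],q[3],q[0]]).as_matrix();print("tool x",M[:,0].round(3),"jaw yaw",np.degrees(np.arctan2(M[1,1],M[0,1])))
f=cams.grab_frame("scene");cv2.imwrite("pics/c8.png",cv2.resize(f["color"][60:340,130:503],(746,560)))
f=cams.grab_frame("wrist");cv2.imwrite("pics/w8.png",f["color"])
E
python3 m1.py wrist
```

```text
{'t': 17.15, 'joints': [-0.1798, 0.5904, 1.2772, -0.0, 1.2733, 1.2349], 'eef_pos': [0.6241, 0.0048, 0.1194], 'tool_rot': [0.0552, 0.7052, 0.0551, -0.7047], 'force': [-0.4145, 0.0125, -0.3618], 'finger_gap': 0.7037}
tool x [ 0.001 -0.    -1.   ] jaw yaw -81.05433645757142
== wrist bench z 0.0002
disc_red 0.77 [166.3, 238.4, 239.1, 303.1] n 2205 z95 0.0022 z5 -0.0002 med [0.5493 0.0504 0.0009] top: [0.5493 0.0504 0.0009] rect (array([570.7,  43.2]), array([ 61.7, 112.8]), 61.0) toprect (array([570.7,  43.2]), array([ 61.7, 112.8]), 61.0)
disc_blue 0.6 [249.7, 238.5, 323.6, 304.1] n 3517 z95 0.0021 z5 -0.0001 med [ 0.5521 -0.009   0.001 ] top: [ 0.5521 -0.009   0.001 ] rect (array([551.6,  -9.1]), array([60.4, 60.2]), 51.7) toprect (array([551.6,  -9.1]), array([60.4, 60.2]), 51.7)
disc_yellow 0.65 [329.0, 241.5, 402.1, 301.3] n 1946 z95 0.0021 z5 -0.0 med [ 0.5714 -0.0669  0.001 ] top: [ 0.5714 -0.0669  0.001 ] rect (array([586.1, -49.1]), array([110.5,  59.6]), 50.2) toprect (array([586.1, -49.1]), array([110.5,  59.6]), 50.2)
tube_rack 0.86 [202.9, 166.3, 371.2, 230.2] n 9883 z95 0.0602 z5 0.0231 med [0.625  0.0035 0.0245] top: [0.6261 0.0032 0.06  ] rect (array([ 6.182e+02, -5.000e-01]), array([ 56.4, 134.7]), 8.5) toprect (array([624.7,   3. ]), array([28.6, 19.6]), 9.3)
hood 0.89 [161.7, 7.9, 407.8, 166.5] n 36374 z95 0.0434 z5 0.041 med [0.7014 0.015  0.0422] top: [0.7013 0.015  0.0422] rect (array([698.7,   8. ]), array([ 98.5, 167.2]), 9.2) toprect (array([697.7,  14.4]), array([ 98.5, 154.1]), 9.2)
hood 0.7 [329.4, 240.0, 401.8, 303.5] n 1982 z95 0.0021 z5 -0.0 med [ 0.5715 -0.067   0.001 ] top: [ 0.5715 -0.067   0.001 ] rect (array([584.5, -54.3]), array([101.4,  60.3]), 47.2) toprect (array([584.5, -54.3]), array([101.4,  60.3]), 47.2)
```

View pics/c8.png

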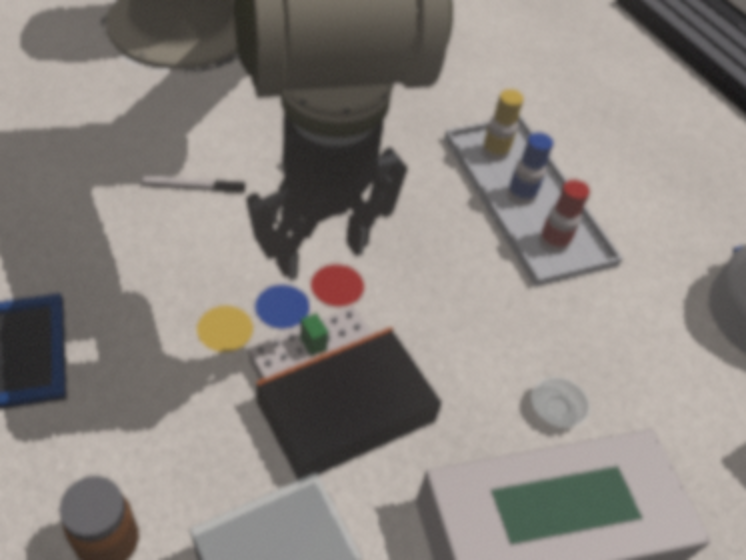

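View pics/w8.png

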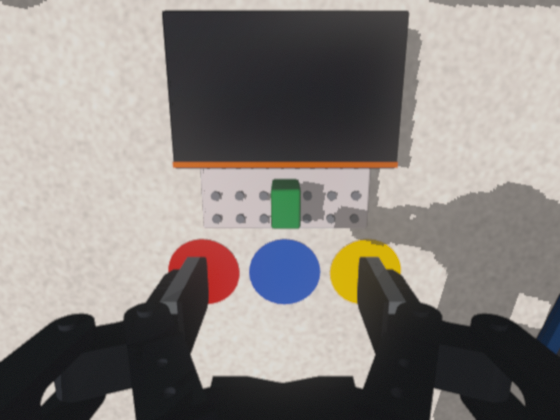

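The tray holds yellow (503,120), blue (530,165) and red (565,215), and all discs are bare. The block measures (0.6247, 0.0030), top 0.060, and I correct y by -0.2 cm. I'll descend onto it so the tips end at z≈0.035.

{"method": "carry_out", "body": {"plan": [{"hand": 6, "dx": 0, "dy": -0.2, "dz": -2, "ax": 0, "ay": 0, "az": 0}, {"hand": 6, "dx": 0, "dy": 0, "dz": -3.5, "ax": 0, "ay": 0, "az": 0}, {"hand": 5, "dx": 0, "dy": 0, "dz": -3, "ax": 0, "ay": 0, "az": 0}, {"hand": 5, "dx": 0, "dy": 0, "dz": -2, "ax": 0, "ay": 0, "az": 0}, {"hand": 5, "dx": 0, "dy": 0, "dz": -1, "ax": 0, "ay": 0, "az": 0}, {"hand": 5, "dx": 0, "dy": 0, "dz": 0, "ax": 0, "ay": 0, "az": 0}]}}

```text
t: 18.4
eef_pos: [0.6235, 0.0031, 0.0027]
tool_rot: [-0.055, -0.704, -0.056, 0.706]
force: [0.8, 1.1, -0.1]
finger_gap: 0.587
```

```bash
python3 - <<'E'
from h import *
state()
f=cams.grab_frame("side");cv2.imwrite("pics/s9.png",cv2.resize(f["color"][60:340,130:503],(746,560)))
f=cams.grab_frame("wrist");cv2.imwrite("pics/w9.png",f["color"])
E
```

```text
{'t': 18.4, 'joints': [-0.1827, 0.7222, 1.3798, 0.0, 1.0416, 1.2309], 'eef_pos': [0.6235, 0.0031, 0.0027], 'tool_rot': [-0.0553, -0.7043, -0.0557, 0.7056], 'force': [0.7579, 1.098, -0.0782], 'finger_gap': 0.5871}
```

View pics/s9.png

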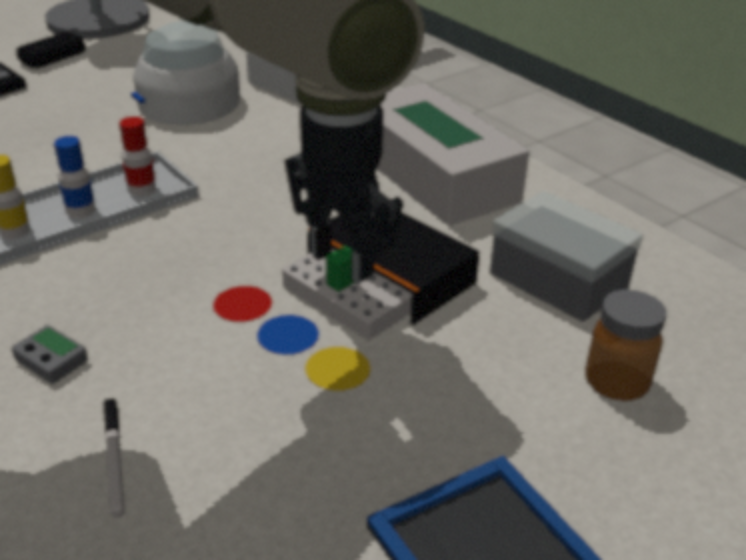

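View pics/w9.png

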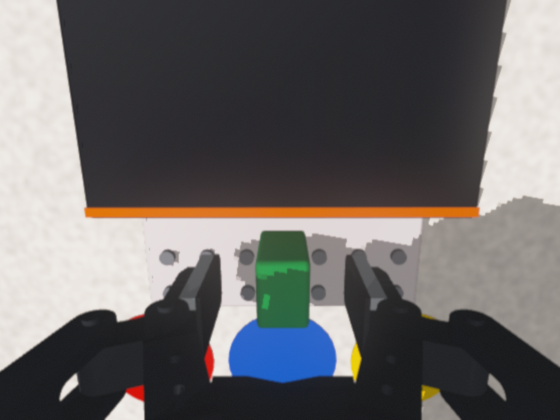

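The block (wrist (283,280)) is between the pads and the bottles stand undisturbed. Lower slightly and close.

{"method": "carry_out", "body": {"plan": [{"hand": 5, "dx": 0.1, "dy": 0, "dz": -0.8, "ax": 0, "ay": 0, "az": 0}, {"hand": 5, "dx": 0, "dy": 0, "dz": 0, "ax": 0, "ay": 0, "az": 0}, {"hand": 1, "dx": 0, "dy": 0, "dz": 0, "ax": 0, "ay": 0, "az": 0}, {"hand": 1, "dx": 0, "dy": 0, "dz": 0, "ax": 0, "ay": 0, "az": 0}, {"hand": 1, "dx": 0, "dy": 0, "dz": 0, "ax": 0, "ay": 0, "az": 0}, {"hand": 1, "dx": 0, "dy": 0, "dz": 0, "ax": 0, "ay": 0, "az": 0}, {"hand": 1, "dx": 0, "dy": 0, "dz": 0, "ax": 0, "ay": 0, "az": 0}], "squeeze": 60}}

```text
t: 19.2
eef_pos: [0.6253, 0.0029, -0.0039]
tool_rot: [0.056, 0.705, 0.055, -0.705]
force: [-0.7, 0.5, 5.2]
finger_gap: 0.219
```

Block gripped (18.7 mm). Draw out 7 cm along the hood's −x.

{"method": "carry_out", "body": {"plan": [{"hand": 1, "dx": -0.5, "dy": -0.08, "dz": 0, "ax": 0, "ay": 0, "az": 0}, {"hand": 1, "dx": -1, "dy": -0.16, "dz": 0, "ax": 0, "ay": 0, "az": 0}, {"hand": 1, "dx": -1.5, "dy": -0.24, "dz": 0, "ax": 0, "ay": 0, "az": 0}, {"hand": 1, "dx": -1.5, "dy": -0.24, "dz": 0, "ax": 0, "ay": 0, "az": 0}, {"hand": 1, "dx": -1.5, "dy": -0.24, "dz": 0, "ax": 0, "ay": 0, "az": 0}, {"hand": 1, "dx": -1, "dy": -0.16, "dz": 0, "ax": 0, "ay": 0, "az": 0}, {"hand": 1, "dx": 0, "dy": 0, "dz": 0, "ax": 0, "ay": 0, "az": 0}]}}

```text
t: 19.9
eef_pos: [0.5538, -0.0085, -0.0039]
tool_rot: [-0.056, -0.705, -0.055, 0.705]
force: [-6.2, -1.9, 9.4]
finger_gap: 0.224
```

```bash
python3 - <<'E'
from h import *
state()
f=cams.grab_frame("side");cv2.imwrite("pics/s10.png",cv2.resize(f["color"][60:340,130:503],(746,560)))
f=cams.grab_frame("wrist");cv2.imwrite("pics/w10.png",f["color"])
E
```

```text
{'t': 19.9, 'joints': [-0.2266, 0.6065, 1.6186, -0.0006, 0.9175, 1.1876], 'eef_pos': [0.5538, -0.0085, -0.0039], 'tool_rot': [-0.0555, -0.7045, -0.0554, 0.7053], 'force': [-6.1636, -1.8615, 9.383], 'finger_gap': 0.2243}
```

View pics/s10.png

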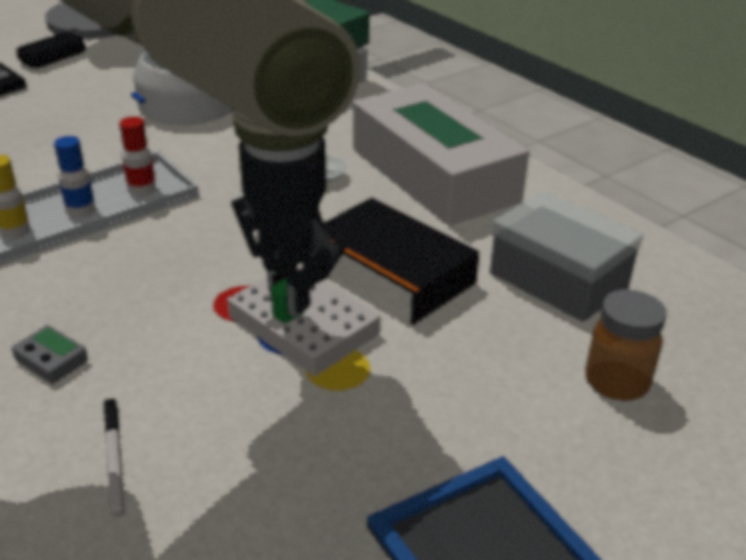

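View pics/w10.png

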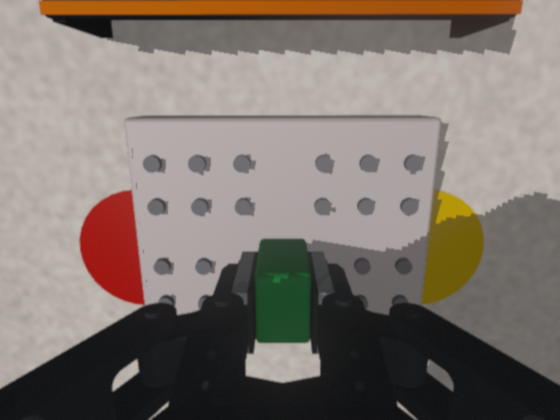

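The rack is fully out of the hood: its rear edge is at wrist row 118, the hood's strip at row 8. Lift and carry to above the nest, turning -15.6°.

{"method": "carry_out", "body": {"plan": [{"hand": 1, "dx": 0, "dy": 0, "dz": 1.5, "ax": 0, "ay": 0, "az": 0}, {"hand": 1, "dx": 0, "dy": 0, "dz": 3, "ax": 0, "ay": 0, "az": 0}, {"hand": 1, "dx": 0, "dy": -2, "dz": 2.5, "ax": 0, "ay": 0, "az": 0}, {"hand": 1, "dx": -0.6, "dy": -4, "dz": 0, "ax": 0, "ay": 0, "az": -2.6}, {"hand": 1, "dx": -0.6, "dy": -4.5, "dz": 0, "ax": 0, "ay": 0, "az": -2.6}, {"hand": 1, "dx": -0.6, "dy": -4.5, "dz": 0, "ax": 0, "ay": 0, "az": -2.6}, {"hand": 1, "dx": -0.6, "dy": -4.5, "dz": 0, "ax": 0, "ay": 0, "az": -2.6}, {"hand": 1, "dx": -0.6, "dy": -4.5, "dz": 0, "ax": 0, "ay": 0, "az": -2.6}, {"hand": 1, "dx": -0.6, "dy": -4.5, "dz": 0, "ax": 0, "ay": 0, "az": -2.6}, {"hand": 1, "dx": -0.6, "dy": -3, "dz": 0, "ax": 0, "ay": 0, "az": 0}]}}

```text
t: 21.0
eef_pos: [0.5118, -0.3258, 0.0648]
tool_rot: [0.042, -0.705, 0.042, 0.706]
force: [1.0, 0.4, -0.9]
finger_gap: 0.223
```

{"method": "carry_out", "body": {"plan": [{"hand": 1, "dx": -0.3, "dy": -0.8, "dz": 0, "ax": 0, "ay": 0, "az": 0}, {"hand": 1, "dx": 0, "dy": 0, "dz": 0, "ax": 0, "ay": 0, "az": 0}, {"hand": 1, "dx": 0, "dy": 0, "dz": 0, "ax": 0, "ay": 0, "az": 0}]}}

```text
t: 21.3
eef_pos: [0.51, -0.3299, 0.0652]
tool_rot: [0.041, -0.706, 0.04, 0.706]
force: [0.5, 0.5, -1.4]
finger_gap: 0.224
```

```bash
python3 - <<'E'
from h import *
from scipy.spatial.transform import Rotation as R
s=state();q=s["tool_rot"];M=R.from_quat([q[1],q[2],q[3],q[0]]).as_matrix();print("tool x",M[:,0].round(3),"jaw yaw",np.degrees(np.arctan2(M[1,1],M[0,1])))
for c in ["wrist","scene","side"]:
    f=cams.grab_frame(c);cv2.imwrite(f"pics/{c}11.png",f["color"]);P=cloud(f)
    for n in ["tube_rack","nest"]:
        for r in models.regions_of(c,n)[:1]:
            Q=P[r["mask"]];Q=Q[np.isfinite(Q[:,2])]
            print(c,n,round(r["score"],2),np.round(np.percentile(Q[:,2],[2,20,50,80,98]),4),rect(Q[:,:2]))
E
```

```text
{'t': 21.3, 'joints': [-0.7668, 0.6121, 1.3921, 0.0003, 1.1388, 0.9182], 'eef_pos': [0.51, -0.3299, 0.0652], 'tool_rot': [0.0408, -0.7056, 0.04, 0.7063], 'force': [0.4805, 0.5227, -1.3851], 'finger_gap': 0.2242}
tool x [-0.001  0.001 -1.   ] jaw yaw -96.55427441871683
wrist nest 0.96 [0.0049 0.0062 0.0135 0.0145 0.0156] (array([ 583. , -339.1]), array([181.6,  24.6]), 83.6)
scene tube_rack 0.56 [0.0721 0.0907 0.0928 0.0944 0.1286] (array([ 484.3, -345.5]), array([163.5, 173.4]), 83.6)
scene nest 0.77 [0.0012 0.0047 0.0064 0.0129 0.0153] (array([ 521.9, -334.9]), array([178.6, 142.3]), 84.3)
side tube_rack 0.75 [0.0744 0.09   0.0939 0.0952 0.129 ] (array([ 525.9, -333.7]), array([127.2,  89.7]), 83.8)
side nest 0.61 [0.0026 0.0059 0.0073 0.0141 0.016 ] (array([ 532.7, -329.2]), array([183.3, 140.6]), 83.6)
```

View pics/wrist11.png

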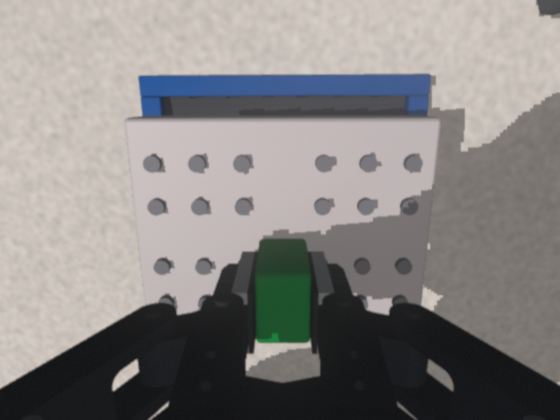

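View pics/side11.png

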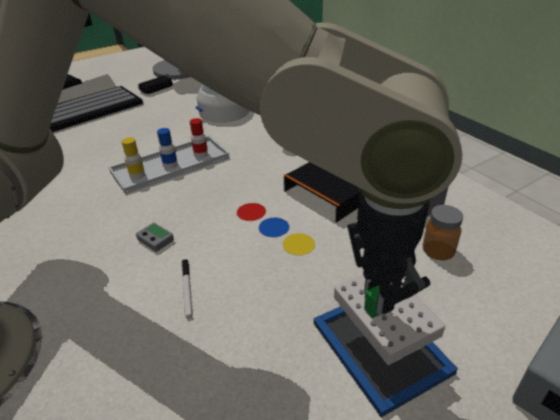

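```bash
python3 - <<'E'
from h import *
f=cams.grab_frame("wrist");P=cloud(f);c=f["color"].astype(int)
a=np.radians(-6.55);ex=np.array([np.cos(a),np.sin(a)]);ey=np.array([-np.sin(a),np.cos(a)])
blue=(c[...,0]>c[...,2]+40)&(c[...,0]>c[...,1]+20)&(P[...,2]>.009)&(P[...,2]<.02)
B=P[blue][:,:2]; bx=B@ex;by=B@ey
print("nest frame: far outer x",np.percentile(bx,99.5),"->centre x",np.percentile(bx,99.5)-.065)
top=B[bx>np.percentile(bx,99.5)-.011]; ty=top@ey; print("bar y",np.percentile(ty,[.5,99.5]),"mid",np.percentile(ty,[.5,99.5]).mean())
# angle
l=cv2.fitLine(top.astype(np.float32)*1000,cv2.DIST_HUBER,0,.01,.01).ravel();print("bar ang",np.degrees(np.arctan2(l[1],l[0])))
m=(P[...,2]>.086)&(P[...,2]<.1)&(c.max(-1)-c.min(-1)<40)&(np.arange(420)[:,None]<235)
R=P[m][:,:2];rx=R@ex;ry=R@ey
print("rack far edge x",np.percentile(rx,99.7),"centre",np.percentile(rx,99.7)-.045,"sides",np.percentile(ry,[.3,99.7]),np.percentile(ry,[.3,99.7]).mean(),"z",np.median(P[m][:,2]))
E=P[m&(np.arange(420)[:,None]<126)];E=E[(E[:,:2]@ex)>np.percentile(rx,99.7)-.002][:,:2]
l=cv2.fitLine(E.astype(np.float32)*1000,cv2.DIST_HUBER,0,.01,.01).ravel();print("rack ang",np.degrees(np.arctan2(l[1],l[0])))
n=np.array([.5274,-.3335]);print("scene/side nest in frame",n@ex,n@ey)
E
```

```text
nest frame: far outer x 0.627876685771935 ->centre x 0.562876685771935
bar y [-0.35424021 -0.18618108] mid -0.27021064502020087
bar ang 83.61722
rack far edge x 0.6079547020312104 centre 0.5629547020312103 sides [-0.33286302 -0.20793075] -0.2703968844520086 z 0.09380209860973895
rack ang 83.5359
scene/side nest in frame 0.5619999163649166 -0.2711625047933928
```

The wrist view puts the rack centre within 0.3 mm of the nest centre, with the angles 0.1° apart. Lower it.

{"method": "carry_out", "body": {"plan": [{"hand": 1, "dx": 0, "dy": 0, "dz": -1.5, "ax": 0, "ay": 0, "az": 0}, {"hand": 1, "dx": 0, "dy": 0, "dz": -2, "ax": 0, "ay": 0, "az": 0}, {"hand": 1, "dx": 0, "dy": 0, "dz": -1.3, "ax": 0, "ay": 0, "az": 0}, {"hand": 1, "dx": 0, "dy": 0, "dz": -0.7, "ax": 0, "ay": 0, "az": 0}, {"hand": 1, "dx": 0, "dy": 0, "dz": -0.4, "ax": 0, "ay": 0, "az": 0}, {"hand": 1, "dx": 0, "dy": 0, "dz": -0.3, "ax": 0, "ay": 0, "az": 0}, {"hand": 1, "dx": 0, "dy": 0, "dz": 0, "ax": 0, "ay": 0, "az": 0}]}}

```text
t: 22.5
eef_pos: [0.5101, -0.3313, 0.0038]
tool_rot: [-0.041, 0.706, -0.041, -0.706]
force: [-0.1, -1.0, -0.9]
finger_gap: 0.222
```

{"method": "carry_out", "body": {"plan": [{"hand": 1, "dx": 0, "dy": 0, "dz": -0.2, "ax": 0, "ay": 0, "az": 0}, {"hand": 1, "dx": 0, "dy": 0, "dz": 0, "ax": 0, "ay": 0, "az": 0}]}}

```text
t: 22.7
eef_pos: [0.5104, -0.3316, 0.0021]
tool_rot: [-0.04, 0.706, -0.041, -0.706]
force: [0.0, -1.3, 0.4]
finger_gap: 0.225
```

```bash
python3 - <<'E'
from h import *
state()
f=cams.grab_frame("side");cv2.imwrite("pics/s12.png",cv2.resize(f["color"][200:420,267:560],(746,560)))
E
```

```text
{'t': 22.7, 'joints': [-0.7685, 0.6934, 1.4358, 0.0001, 1.011, 0.9176], 'eef_pos': [0.5104, -0.3316, 0.0021], 'tool_rot': [-0.0404, 0.7063, -0.041, -0.7056], 'force': [0.0492, -1.3423, 0.3949], 'finger_gap': 0.2251}
```

View pics/s12.png

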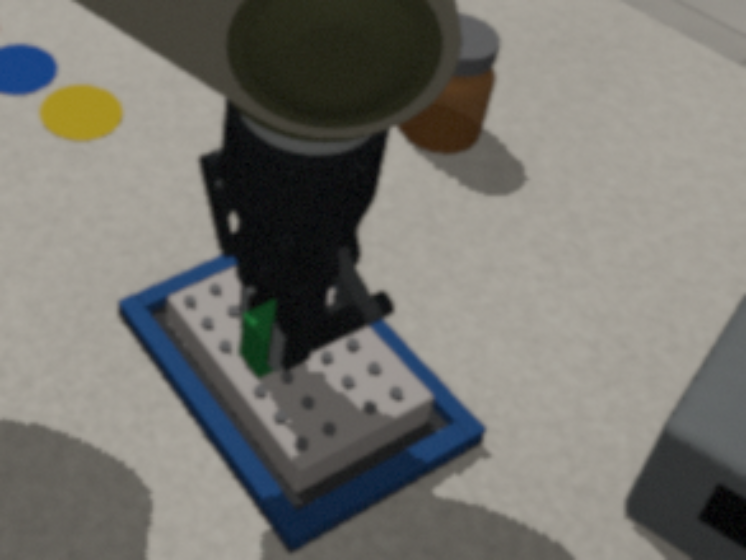

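The rack sits inside the frame (edges around (170,300) to (430,400)), with a gap on all visible sides. Release and rise.

{"method": "carry_out", "body": {"plan": [{"hand": 3, "dx": 0, "dy": 0, "dz": 0, "ax": 0, "ay": 0, "az": 0}, {"hand": 5, "dx": 0, "dy": 0, "dz": 0, "ax": 0, "ay": 0, "az": 0}, {"hand": 5, "dx": 0, "dy": 0, "dz": 0, "ax": 0, "ay": 0, "az": 0}, {"hand": 5, "dx": 0, "dy": 0, "dz": 1, "ax": 0, "ay": 0, "az": 0}, {"hand": 5, "dx": 0, "dy": 0, "dz": 3, "ax": 0, "ay": 0, "az": 0}, {"hand": 5, "dx": 0, "dy": 0, "dz": 4, "ax": 0, "ay": 0, "az": 0}, {"hand": 5, "dx": 0, "dy": 0, "dz": 4, "ax": 0, "ay": 0, "az": 0}, {"hand": 6, "dx": 0, "dy": 0, "dz": 0, "ax": 0, "ay": 0, "az": 0}]}}

```text
t: 23.55
eef_pos: [0.5121, -0.333, 0.1283]
tool_rot: [-0.038, 0.709, -0.043, -0.703]
force: [0.0, 0.5, -0.4]
finger_gap: 0.7
```

```bash
python3 - <<'E'
from h import *
state()
f=cams.grab_frame("wrist");cv2.imwrite("pics/w13.png",f["color"]);P=cloud(f);c=f["color"].astype(int)
a=np.radians(-6.5);ex=np.array([np.cos(a),np.sin(a)]);ey=np.array([-np.sin(a),np.cos(a)])
for r in models.regions_of("wrist","tube_rack")[:1]:
    Q=P[r["mask"]];Q=Q[np.isfinite(Q[:,2])];T=Q[(Q[:,2]>.026)&(Q[:,2]<.036)]
    A=np.c_[T[:,:2]-T[:,:2].mean(0),np.ones(len(T))];k=np.linalg.lstsq(A,T[:,2],rcond=None)[0]
    print(r["score"],rect(T[:,:2]),"top z",np.median(T[:,2]),"tilt deg",np.degrees(k[:2]))
    print("sides y",np.percentile(T[:,:2]@ey,[.3,99.7]),"far x",np.percentile(T[:,:2]@ex,99.7))
E
```

```text
{'t': 23.55, 'joints': [-0.7682, 0.547, 1.3242, 0.0, 1.2595, 0.9176], 'eef_pos': [0.5121, -0.333, 0.1283], 'tool_rot': [-0.0381, 0.7089, -0.0432, -0.703], 'force': [0.0033, 0.4649, -0.4266], 'finger_gap': 0.7005}
0.77 (array([ 529. , -333.4]), array([127.4,  89.5]), 83.4) top z 0.03029520351085424 tilt deg [-0.24585739 -0.00592142]
sides y [-0.33418931 -0.20895141] far x 0.6080376132781075
```

View pics/w13.png

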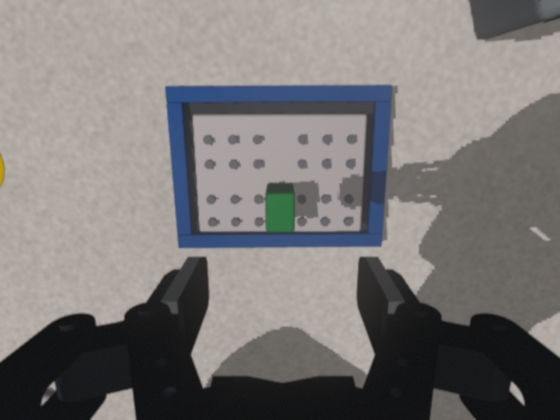

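The rack top is at z=0.0303 (6+24 mm) and level. In the picture it lies inside the blue frame with gaps all round. Back to the tray for yellow, turning the jaws back to x.

{"method": "carry_out", "body": {"plan": [{"hand": 6, "dx": -0.4, "dy": 2, "dz": 0, "ax": 0, "ay": 0, "az": 3}, {"hand": 6, "dx": -0.8, "dy": 4.5, "dz": 0, "ax": 0, "ay": 0, "az": 7}, {"hand": 6, "dx": -0.8, "dy": 4.8, "dz": 0, "ax": 0, "ay": 0, "az": 7}, {"hand": 6, "dx": -0.8, "dy": 4.8, "dz": 0, "ax": 0, "ay": 0, "az": 7}, {"hand": 6, "dx": -0.8, "dy": 4.8, "dz": 0, "ax": 0, "ay": 0, "az": 7}, {"hand": 6, "dx": -0.8, "dy": 4.8, "dz": 0, "ax": 0, "ay": 0, "az": 7}, {"hand": 6, "dx": -0.8, "dy": 4.8, "dz": 0, "ax": 0, "ay": 0, "az": 7}, {"hand": 6, "dx": -0.8, "dy": 4.8, "dz": 0, "ax": 0, "ay": 0, "az": 7}, {"hand": 6, "dx": -0.8, "dy": 4.8, "dz": 0, "ax": 0, "ay": 0, "az": 7}, {"hand": 6, "dx": -0.8, "dy": 4.8, "dz": 0, "ax": 0, "ay": 0, "az": 7}]}}

```text
t: 24.65
eef_pos: [0.4326, 0.1196, 0.1208]
tool_rot: [-0.351, -0.613, -0.352, 0.614]
force: [1.7, 0.1, 0.3]
finger_gap: 0.703
```

{"method": "carry_out", "body": {"plan": [{"hand": 6, "dx": -0.8, "dy": 4.8, "dz": 0, "ax": 0, "ay": 0, "az": 7}, {"hand": 6, "dx": -0.8, "dy": 4.8, "dz": 0, "ax": 0, "ay": 0, "az": 7}, {"hand": 6, "dx": -0.8, "dy": 4.8, "dz": 0, "ax": 0, "ay": 0, "az": 7}, {"hand": 6, "dx": -0.8, "dy": 4, "dz": 0, "ax": 0, "ay": 0, "az": 7}, {"hand": 6, "dx": -0.8, "dy": 2, "dz": -1, "ax": 0, "ay": 0, "az": 2.5}, {"hand": 6, "dx": 0, "dy": 0.8, "dz": -1, "ax": 0, "ay": 0, "az": 0}, {"hand": 6, "dx": 0, "dy": 0, "dz": 0, "ax": 0, "ay": 0, "az": 0}]}}

```text
t: 25.35
eef_pos: [0.3929, 0.3295, 0.0995]
tool_rot: [-0.499, -0.499, -0.5, 0.502]
force: [0.9, 0.2, 0.2]
finger_gap: 0.699
```

```bash
cat > b.py <<'E'
from h import *
import sys
from scipy.spatial.transform import Rotation as R
s=state();q=s["tool_rot"];M=R.from_quat([q[1],q[2],q[3],q[0]]).as_matrix();print("tool x",M[:,0].round(3),"jaw yaw",round(np.degrees(np.arctan2(M[1,1],M[0,1])),2))
f=cams.grab_frame("wrist");cv2.imwrite(f"pics/{sys.argv[1]}.png",f["color"]);P=cloud(f)
for n in sys.argv[2:]:
  for r in models.regions_of("wrist",n)[:1]:
    Q=P[r["mask"]];Q=Q[np.isfinite(Q[:,2])];zt=np.percentile(Q[:,2],95);T=Q[Q[:,2]>zt-.006];print(n,round(r["score"],2),r["extent"],"ztop",round(zt,4),rect(T[:,:2]))
E
python3 b.py w14 bottle_yellow bottle_blue bottle_red
```

```text
{'t': 25.35, 'joints': [0.4691, 0.3842, 1.6594, -0.0002, 1.1022, 0.471], 'eef_pos': [0.3929, 0.3295, 0.0995], 'tool_rot': [-0.4991, -0.499, -0.4999, 0.5019], 'force': [0.9233, 0.1972, 0.1609], 'finger_gap': 0.699}
tool x [-0.004 -0.002 -1.   ] jaw yaw -0.11
bottle_yellow 0.85 [255.1, 173.2, 311.9, 260.6] ztop 0.097 (array([394.2, 329.3]), array([28.9, 29.1]), 71.5)
bottle_blue 0.96 [367.6, 177.9, 464.0, 267.7] ztop 0.0969 (array([473.6, 327.2]), array([28.5, 29.3]), 64.2)
bottle_red 0.95 [471.3, 172.4, 560.0, 257.5] ztop 0.0863 (array([542.7, 327.8]), array([ 7.6, 25.1]), 3.3)
```

View pics/w14.png

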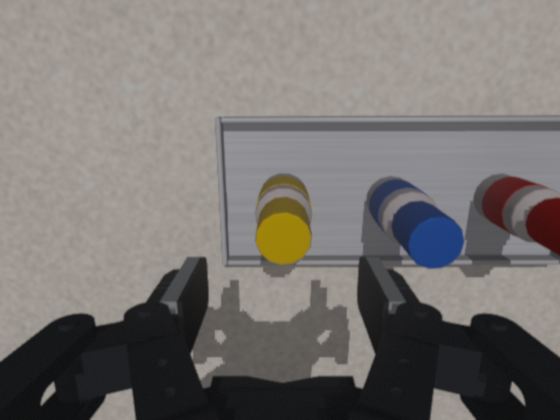

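All three stand upright in the tray. Yellow's cap is at (283,237), between the jaws. Pick it up.

{"method": "carry_out", "body": {"plan": [{"hand": 6, "dx": 0.1, "dy": 0, "dz": -2, "ax": 0, "ay": 0, "az": 0}, {"hand": 6, "dx": 0, "dy": 0, "dz": -3, "ax": 0, "ay": 0, "az": 0}, {"hand": 6, "dx": 0, "dy": 0, "dz": -1.6, "ax": 0, "ay": 0, "az": 0}, {"hand": 6, "dx": 0, "dy": 0, "dz": -0.6, "ax": 0, "ay": 0, "az": 0}, {"hand": 6, "dx": 0, "dy": 0, "dz": 0, "ax": 0, "ay": 0, "az": 0}, {"hand": 2, "dx": 0, "dy": 0, "dz": 0, "ax": 0, "ay": 0, "az": 0}, {"hand": 2, "dx": 0, "dy": 0, "dz": 0, "ax": 0, "ay": 0, "az": 0}, {"hand": 2, "dx": 0, "dy": 0, "dz": 0, "ax": 0, "ay": 0, "az": 0}, {"hand": 2, "dx": 0, "dy": 0, "dz": 0, "ax": 0, "ay": 0, "az": 0}], "squeeze": 40}}

```text
t: 26.45
eef_pos: [0.3954, 0.3301, 0.0306]
tool_rot: [0.5, 0.501, 0.499, -0.5]
force: [-1.6, -0.6, 6.9]
finger_gap: 0.341
```

{"method": "carry_out", "body": {"plan": [{"hand": 2, "dx": 0, "dy": 0, "dz": 2, "ax": 0, "ay": 0, "az": 0}, {"hand": 2, "dx": 0, "dy": 0, "dz": 3, "ax": 0, "ay": 0, "az": 0}, {"hand": 2, "dx": 0.8, "dy": -2, "dz": 0, "ax": 0, "ay": 0, "az": 0}, {"hand": 2, "dx": 1.8, "dy": -4.2, "dz": 0, "ax": 0, "ay": 0, "az": 0}, {"hand": 2, "dx": 1.8, "dy": -4.2, "dz": 0, "ax": 0, "ay": 0, "az": 0}, {"hand": 2, "dx": 1.8, "dy": -4.2, "dz": 0, "ax": 0, "ay": 0, "az": 0}, {"hand": 2, "dx": 1.8, "dy": -4.2, "dz": 0, "ax": 0, "ay": 0, "az": 0}, {"hand": 2, "dx": 1.8, "dy": -4.2, "dz": 0, "ax": 0, "ay": 0, "az": 0}, {"hand": 2, "dx": 1.8, "dy": -4.2, "dz": 0, "ax": 0, "ay": 0, "az": 0}, {"hand": 2, "dx": 1.8, "dy": -4.2, "dz": 0, "ax": 0, "ay": 0, "az": 0}]}}

```text
t: 27.45
eef_pos: [0.5295, 0.0139, 0.0799]
tool_rot: [0.5, 0.501, 0.499, -0.5]
force: [0.2, -0.1, -0.7]
finger_gap: 0.337
```

{"method": "carry_out", "body": {"plan": [{"hand": 2, "dx": 1.8, "dy": -4.2, "dz": 0, "ax": 0, "ay": 0, "az": 0}, {"hand": 2, "dx": 1.1, "dy": -3.5, "dz": 0, "ax": 0, "ay": 0, "az": 0}, {"hand": 2, "dx": 0.5, "dy": -1.6, "dz": 0, "ax": 0, "ay": 0, "az": 0}, {"hand": 2, "dx": 0, "dy": 0, "dz": 0, "ax": 0, "ay": 0, "az": 0}, {"hand": 2, "dx": 0, "dy": 0, "dz": 0, "ax": 0, "ay": 0, "az": 0}]}}

```text
t: 27.95
eef_pos: [0.5626, -0.0763, 0.0795]
tool_rot: [-0.499, -0.5, -0.5, 0.5]
force: [0.2, 0.2, -0.5]
finger_gap: 0.338
```

```bash
python3 b.py w15 disc_red disc_blue disc_yellow bottle_yellow
```

```text
{'t': 27.95, 'joints': [-0.3412, 0.5159, 1.5124, 0.0003, 1.114, -0.3399], 'eef_pos': [0.5626, -0.0763, 0.0795], 'tool_rot': [-0.4993, -0.5003, -0.4999, 0.5004], 'force': [0.1557, 0.1524, -0.4987], 'finger_gap': 0.3376}
tool x [-0.001  0.001 -1.   ] jaw yaw -0.09
disc_red 0.74 [198.7, 0.1, 292.5, 37.5] ztop 0.0022 (array([540.2,  41.2]), array([22.2, 59.1]), 89.5)
disc_blue 0.79 [215.1, 46.8, 313.3, 146.1] ztop 0.0022 (array([551.4,  -7.9]), array([61.4, 61.6]), 89.7)
disc_yellow 0.71 [241.4, 196.5, 323.7, 345.7] ztop 0.146 (array([563.9, -76.7]), array([29.4, 29.3]), 79.5)
bottle_yellow 0.97 [242.6, 200.3, 323.0, 343.5] ztop 0.146 (array([564., -77.]), array([28.9, 29.8]), 14.2)
```

View pics/w15.png

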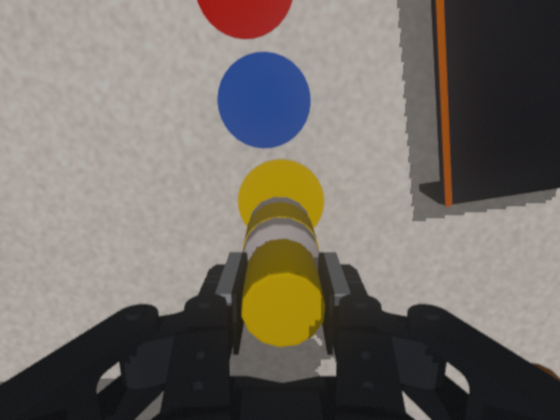

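Yellow's bottle hangs above its disc (disc left/right edges at 238–323, bottle centred on 283). Lower and release.

{"method": "carry_out", "body": {"plan": [{"hand": 2, "dx": 0, "dy": 0, "dz": -2, "ax": 0, "ay": 0, "az": 0}, {"hand": 2, "dx": 0, "dy": 0, "dz": -2.2, "ax": 0, "ay": 0, "az": 0}, {"hand": 2, "dx": 0, "dy": 0, "dz": -0.8, "ax": 0, "ay": 0, "az": 0}, {"hand": 2, "dx": 0, "dy": 0, "dz": -0.3, "ax": 0, "ay": 0, "az": 0}, {"hand": 2, "dx": 0, "dy": 0, "dz": 0, "ax": 0, "ay": 0, "az": 0}]}}

```text
t: 28.7
eef_pos: [0.5632, -0.0771, 0.0273]
tool_rot: [0.5, 0.5, 0.499, -0.5]
force: [0.8, -0.1, -0.7]
finger_gap: 0.339
```

{"method": "carry_out", "body": {"plan": [{"hand": 4.5, "dx": 0, "dy": 0, "dz": 0, "ax": 0, "ay": 0, "az": 0}, {"hand": 6, "dx": 0, "dy": 0, "dz": 0, "ax": 0, "ay": 0, "az": 0}, {"hand": 6, "dx": 0, "dy": 0, "dz": 1, "ax": 0, "ay": 0, "az": 0}, {"hand": 6, "dx": 0, "dy": 0, "dz": 4, "ax": 0, "ay": 0, "az": 0}, {"hand": 6, "dx": 0, "dy": 0, "dz": 3.5, "ax": 0, "ay": 0, "az": 0}, {"hand": 6, "dx": -0.5, "dy": 2, "dz": 0, "ax": 0, "ay": 0, "az": 0}, {"hand": 6, "dx": -1, "dy": 4.5, "dz": 0, "ax": 0, "ay": 0, "az": 0}, {"hand": 6, "dx": -1, "dy": 4.8, "dz": 0, "ax": 0, "ay": 0, "az": 0}, {"hand": 6, "dx": -1, "dy": 4.8, "dz": 0, "ax": 0, "ay": 0, "az": 0}, {"hand": 6, "dx": -1, "dy": 4.8, "dz": 0, "ax": 0, "ay": 0, "az": 0}]}}

```text
t: 29.7
eef_pos: [0.5176, 0.1335, 0.1128]
tool_rot: [0.5, 0.501, 0.499, -0.5]
force: [1.4, 0.4, 0.5]
finger_gap: 0.702
```

{"method": "carry_out", "body": {"plan": [{"hand": 6, "dx": -1, "dy": 4.8, "dz": 0, "ax": 0, "ay": 0, "az": 0}, {"hand": 6, "dx": -1, "dy": 4.8, "dz": 0, "ax": 0, "ay": 0, "az": 0}, {"hand": 6, "dx": -1, "dy": 4.8, "dz": 0, "ax": 0, "ay": 0, "az": 0}, {"hand": 6, "dx": -1, "dy": 4, "dz": 0, "ax": 0, "ay": 0, "az": 0}, {"hand": 6, "dx": -0.5, "dy": 1.2, "dz": 0, "ax": 0, "ay": 0, "az": 0}, {"hand": 6, "dx": 0, "dy": 0, "dz": 0, "ax": 0, "ay": 0, "az": 0}, {"hand": 6, "dx": 0, "dy": 0, "dz": 0, "ax": 0, "ay": 0, "az": 0}]}}

```text
t: 30.4
eef_pos: [0.4735, 0.3268, 0.112]
tool_rot: [0.5, 0.501, 0.499, -0.5]
force: [-0.2, 0.0, 0.5]
finger_gap: 0.7
```

```bash
python3 b.py w16 bottle_blue; python3 - <<'E'
from h import *
f=cams.grab_frame("scene");cv2.imwrite("pics/c16.png",cv2.resize(f["color"][60:340,130:503],(746,560)))
E
```

```text
{'t': 30.4, 'joints': [0.4008, 0.4942, 1.4539, -0.0004, 1.1931, 0.4032], 'eef_pos': [0.4735, 0.3268, 0.112], 'tool_rot': [0.4996, 0.5006, 0.4992, -0.5005], 'force': [-0.169, 0.0414, 0.4639], 'finger_gap': 0.7001}
tool x [ 0.001 -0.    -1.   ] jaw yaw -0.13
bottle_blue 0.86 [257.5, 169.6, 309.3, 254.9] ztop 0.097 (array([474. , 326.9]), array([29.3, 28.9]), 77.7)
```

View pics/c16.png

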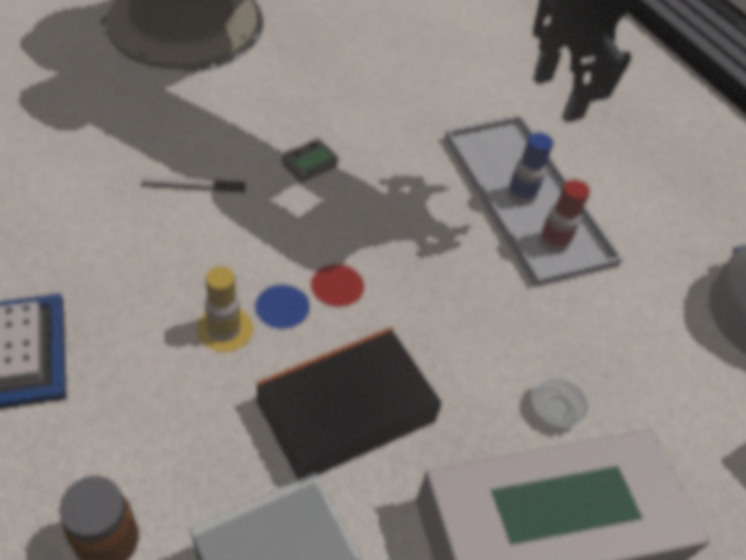

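Yellow stands upright on its disc (225,328). Pick up blue.

{"method": "carry_out", "body": {"plan": [{"hand": 6, "dx": 0, "dy": 0, "dz": -2, "ax": 0, "ay": 0, "az": 0}, {"hand": 6, "dx": 0, "dy": 0, "dz": -3, "ax": 0, "ay": 0, "az": 0}, {"hand": 6, "dx": 0, "dy": 0, "dz": -2.3, "ax": 0, "ay": 0, "az": 0}, {"hand": 6, "dx": 0, "dy": 0, "dz": -1, "ax": 0, "ay": 0, "az": 0}, {"hand": 6, "dx": 0, "dy": 0, "dz": 0, "ax": 0, "ay": 0, "az": 0}, {"hand": 2, "dx": 0, "dy": 0, "dz": 0, "ax": 0, "ay": 0, "az": 0}, {"hand": 2, "dx": 0, "dy": 0, "dz": 0, "ax": 0, "ay": 0, "az": 0}, {"hand": 2, "dx": 0, "dy": 0, "dz": 0, "ax": 0, "ay": 0, "az": 0}, {"hand": 2, "dx": 0, "dy": 0, "dz": 0, "ax": 0, "ay": 0, "az": 0}]}}

```text
t: 31.45
eef_pos: [0.4737, 0.3281, 0.03]
tool_rot: [0.5, 0.501, 0.499, -0.5]
force: [-1.7, -0.6, 6.4]
finger_gap: 0.342
```

{"method": "carry_out", "body": {"plan": [{"hand": 2, "dx": 0, "dy": 0, "dz": 2, "ax": 0, "ay": 0, "az": 0}, {"hand": 2, "dx": 0, "dy": 0, "dz": 3, "ax": 0, "ay": 0, "az": 0}, {"hand": 2, "dx": 0.5, "dy": -2, "dz": 0, "ax": 0, "ay": 0, "az": 0}, {"hand": 2, "dx": 1, "dy": -4.5, "dz": 0, "ax": 0, "ay": 0, "az": 0}, {"hand": 2, "dx": 1.1, "dy": -4.8, "dz": 0, "ax": 0, "ay": 0, "az": 0}, {"hand": 2, "dx": 1.1, "dy": -4.8, "dz": 0, "ax": 0, "ay": 0, "az": 0}, {"hand": 2, "dx": 1.1, "dy": -4.8, "dz": 0, "ax": 0, "ay": 0, "az": 0}, {"hand": 2, "dx": 1.1, "dy": -4.8, "dz": 0, "ax": 0, "ay": 0, "az": 0}, {"hand": 2, "dx": 1.1, "dy": -4.8, "dz": 0, "ax": 0, "ay": 0, "az": 0}, {"hand": 2, "dx": 0.8, "dy": -3.1, "dz": 0, "ax": 0, "ay": 0, "az": 0}]}}

```text
t: 32.45
eef_pos: [0.5514, -0.0114, 0.079]
tool_rot: [0.499, 0.501, 0.499, -0.501]
force: [0.5, 0.5, -1.1]
finger_gap: 0.335
```

{"method": "carry_out", "body": {"plan": [{"hand": 2, "dx": 0, "dy": 0, "dz": 0, "ax": 0, "ay": 0, "az": 0}, {"hand": 2, "dx": 0, "dy": 0, "dz": 0, "ax": 0, "ay": 0, "az": 0}, {"hand": 2, "dx": 0, "dy": 0, "dz": -2, "ax": 0, "ay": 0, "az": 0}, {"hand": 2, "dx": 0, "dy": 0, "dz": 0, "ax": 0, "ay": 0, "az": 0}]}}

```text
t: 32.85
eef_pos: [0.5494, -0.0066, 0.0569]
tool_rot: [0.499, 0.499, 0.501, -0.501]
force: [-0.3, 0.1, -0.7]
finger_gap: 0.339
```

```bash
python3 b.py w17 disc_red disc_blue bottle_blue
```

```text
{'t': 32.85, 'joints': [-0.2254, 0.5111, 1.5886, 0.0002, 1.046, -0.2253], 'eef_pos': [0.5494, -0.0066, 0.0569], 'tool_rot': [0.4987, 0.4993, 0.5012, -0.5008], 'force': [-0.2965, 0.0804, -0.7293], 'finger_gap': 0.3395}
tool x [-0.004  0.001 -1.   ] jaw yaw -0.01
disc_red 0.92 [213.0, 45.4, 318.2, 155.0] ztop 0.0021 (array([540.7,  61.3]), array([61.5, 61.6]), 49.6)
disc_blue 0.96 [236.7, 163.1, 333.7, 240.6] ztop 0.0022 (array([552.2,  -1.7]), array([49.1, 62. ]), 85.5)
bottle_blue 0.55 [242.4, 199.6, 323.8, 348.0] ztop 0.1239 (array([551. ,  -7.6]), array([29.5, 28.1]), 80.3)
```

View pics/w17.png

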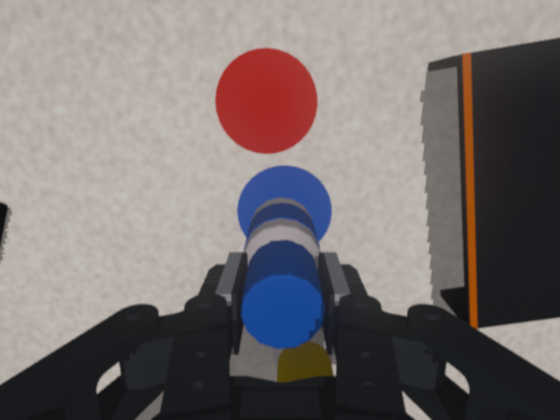

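Blue hangs over its disc (edges 238–331, bottle at 283). A small correction, then lower and release.

{"method": "carry_out", "body": {"plan": [{"hand": 2, "dx": 0.1, "dy": -0.1, "dz": -1.5, "ax": 0, "ay": 0, "az": 0}, {"hand": 2, "dx": 0, "dy": 0, "dz": -1, "ax": 0, "ay": 0, "az": 0}, {"hand": 2, "dx": 0, "dy": 0, "dz": -0.5, "ax": 0, "ay": 0, "az": 0}, {"hand": 2, "dx": 0, "dy": 0, "dz": 0, "ax": 0, "ay": 0, "az": 0}, {"hand": 2, "dx": 0, "dy": 0, "dz": 0, "ax": 0, "ay": 0, "az": 0}]}}

```text
t: 33.55
eef_pos: [0.5523, -0.0092, 0.029]
tool_rot: [0.5, 0.501, 0.499, -0.5]
force: [-0.4, 0.1, -0.9]
finger_gap: 0.335
```

{"method": "carry_out", "body": {"plan": [{"hand": 4.5, "dx": 0, "dy": 0, "dz": 0, "ax": 0, "ay": 0, "az": 0}, {"hand": 6, "dx": 0, "dy": 0, "dz": 0, "ax": 0, "ay": 0, "az": 0}, {"hand": 6, "dx": 0, "dy": 0, "dz": 1, "ax": 0, "ay": 0, "az": 0}, {"hand": 6, "dx": 0, "dy": 0, "dz": 4, "ax": 0, "ay": 0, "az": 0}, {"hand": 6, "dx": 0, "dy": 0, "dz": 3.5, "ax": 0, "ay": 0, "az": 0}, {"hand": 6, "dx": 0, "dy": 3, "dz": 0, "ax": 0, "ay": 0, "az": 0}, {"hand": 6, "dx": 0, "dy": 5, "dz": 0, "ax": 0, "ay": 0, "az": 0}, {"hand": 6, "dx": 0, "dy": 5, "dz": 0, "ax": 0, "ay": 0, "az": 0}, {"hand": 6, "dx": 0, "dy": 5, "dz": 0, "ax": 0, "ay": 0, "az": 0}, {"hand": 6, "dx": 0, "dy": 5, "dz": 0, "ax": 0, "ay": 0, "az": 0}]}}

```text
t: 34.55
eef_pos: [0.5519, 0.2228, 0.1148]
tool_rot: [0.5, 0.501, 0.499, -0.5]
force: [0.2, 0.1, -0.8]
finger_gap: 0.702
```

{"method": "carry_out", "body": {"plan": [{"hand": 6, "dx": 0, "dy": 5, "dz": 0, "ax": 0, "ay": 0, "az": 0}, {"hand": 6, "dx": 0, "dy": 4, "dz": 0, "ax": 0, "ay": 0, "az": 0}, {"hand": 6, "dx": 0, "dy": 1.5, "dz": 0, "ax": 0, "ay": 0, "az": 0}, {"hand": 6, "dx": 0, "dy": 0, "dz": 0, "ax": 0, "ay": 0, "az": 0}, {"hand": 6, "dx": 0, "dy": 0, "dz": 0, "ax": 0, "ay": 0, "az": 0}]}}

```text
t: 35.05
eef_pos: [0.5522, 0.3246, 0.1139]
tool_rot: [-0.5, -0.501, -0.499, 0.501]
force: [-0.1, -0.1, -0.1]
finger_gap: 0.703
```

```bash
python3 b.py w18 bottle_red; python3 - <<'E'
from h import *
f=cams.grab_frame("scene");cv2.imwrite("pics/c18.png",cv2.resize(f["color"][60:340,130:503],(746,560)))
E
```

```text
{'t': 35.05, 'joints': [0.349, 0.6319, 1.2223, -0.0004, 1.2875, 0.3515], 'eef_pos': [0.5522, 0.3246, 0.1139], 'tool_rot': [-0.4995, -0.5005, -0.4993, 0.5007], 'force': [-0.0943, -0.0523, -0.1492], 'finger_gap': 0.7035}
tool x [ 0. -0. -1.] jaw yaw -0.14
bottle_red 0.92 [256.6, 163.9, 312.6, 247.0] ztop 0.097 (array([554.7, 328.9]), array([29.1, 28.5]), 88.7)
```

View pics/c18.png

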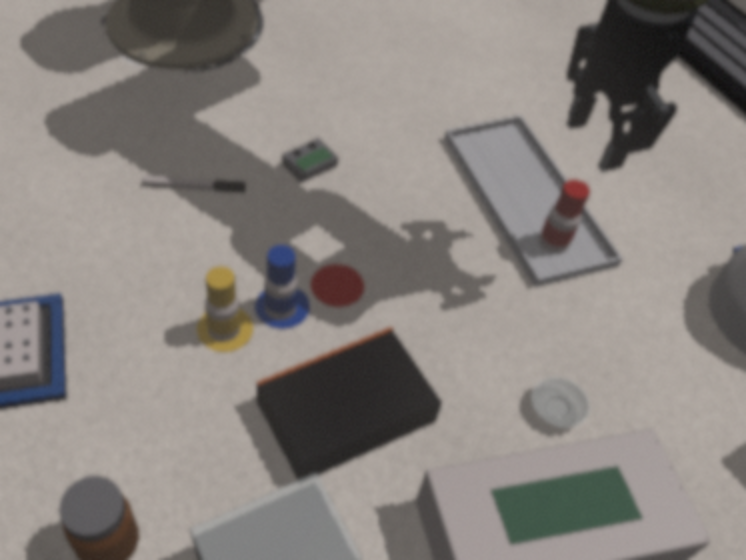

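Blue stands on its disc (283,305). Now red: adjust by +0.2 and +0.4 cm, descend and grip.

{"method": "carry_out", "body": {"plan": [{"hand": 6, "dx": 0.2, "dy": 0.4, "dz": -2, "ax": 0, "ay": 0, "az": 0}, {"hand": 6, "dx": 0, "dy": 0, "dz": -3, "ax": 0, "ay": 0, "az": 0}, {"hand": 6, "dx": 0, "dy": 0, "dz": -2.4, "ax": 0, "ay": 0, "az": 0}, {"hand": 6, "dx": 0, "dy": 0, "dz": -1.1, "ax": 0, "ay": 0, "az": 0}, {"hand": 6, "dx": 0, "dy": 0, "dz": 0, "ax": 0, "ay": 0, "az": 0}, {"hand": 2, "dx": 0, "dy": 0, "dz": 0, "ax": 0, "ay": 0, "az": 0}, {"hand": 2, "dx": 0, "dy": 0, "dz": 0, "ax": 0, "ay": 0, "az": 0}, {"hand": 2, "dx": 0, "dy": 0, "dz": 0, "ax": 0, "ay": 0, "az": 0}, {"hand": 2, "dx": 0, "dy": 0, "dz": 0, "ax": 0, "ay": 0, "az": 0}]}}

```text
t: 36.1
eef_pos: [0.5547, 0.3301, 0.0303]
tool_rot: [0.5, 0.501, 0.499, -0.5]
force: [-1.9, -0.4, 7.7]
finger_gap: 0.338
```

{"method": "carry_out", "body": {"plan": [{"hand": 2, "dx": 0, "dy": 0, "dz": 2, "ax": 0, "ay": 0, "az": 0}, {"hand": 2, "dx": 0, "dy": 0, "dz": 3, "ax": 0, "ay": 0, "az": 0}, {"hand": 2, "dx": -0.2, "dy": -2, "dz": 0, "ax": 0, "ay": 0, "az": 0}, {"hand": 2, "dx": -0.2, "dy": -4.5, "dz": 0, "ax": 0, "ay": 0, "az": 0}, {"hand": 2, "dx": -0.3, "dy": -4.8, "dz": 0, "ax": 0, "ay": 0, "az": 0}, {"hand": 2, "dx": -0.3, "dy": -4.8, "dz": 0, "ax": 0, "ay": 0, "az": 0}, {"hand": 2, "dx": -0.2, "dy": -4.8, "dz": 0, "ax": 0, "ay": 0, "az": 0}, {"hand": 2, "dx": -0.2, "dy": -4, "dz": 0, "ax": 0, "ay": 0, "az": 0}, {"hand": 2, "dx": 0, "dy": -1.8, "dz": 0, "ax": 0, "ay": 0, "az": 0}, {"hand": 2, "dx": 0, "dy": 0, "dz": 0, "ax": 0, "ay": 0, "az": 0}]}}

```text
t: 37.1
eef_pos: [0.5402, 0.0606, 0.079]
tool_rot: [0.499, 0.501, 0.499, -0.501]
force: [0.1, 0.0, -1.0]
finger_gap: 0.34
```

{"method": "carry_out", "body": {"plan": [{"hand": 2, "dx": 0, "dy": 0, "dz": -2, "ax": 0, "ay": 0, "az": 0}, {"hand": 2, "dx": 0, "dy": 0, "dz": -1, "ax": 0, "ay": 0, "az": 0}, {"hand": 2, "dx": 0, "dy": 0, "dz": 0, "ax": 0, "ay": 0, "az": 0}]}}

```text
t: 37.4
eef_pos: [0.5391, 0.0637, 0.0473]
tool_rot: [-0.499, -0.5, -0.501, 0.501]
force: [0.3, -0.4, -1.8]
finger_gap: 0.339
```

```bash
python3 b.py w19 disc_red bottle_red
```

```text
{'t': 37.4, 'joints': [-0.0984, 0.5111, 1.6185, 0.0001, 1.015, -0.0977], 'eef_pos': [0.5391, 0.0637, 0.0473], 'tool_rot': [-0.499, -0.4996, -0.5006, 0.5008], 'force': [0.3165, -0.3733, -1.7817], 'finger_gap': 0.3391}
tool x [-0.003  0.    -1.   ] jaw yaw -0.05
disc_red 0.71 [233.6, 171.0, 333.7, 247.0] ztop 0.0023 (array([540.7,  67.7]), array([48.8, 61.7]), 87.2)
bottle_red 0.97 [240.5, 198.1, 323.9, 349.9] ztop 0.1141 (array([540.4,  62.6]), array([29.8, 29. ]), 89.8)
```

View pics/w19.png

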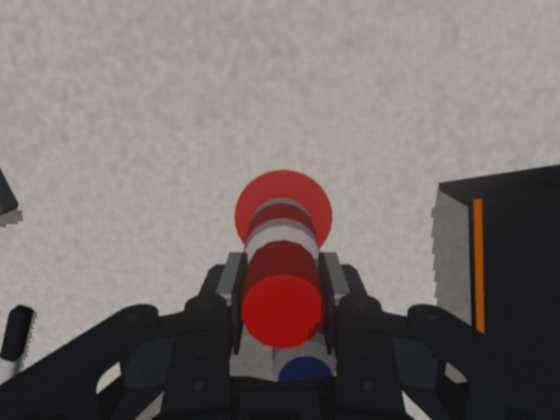

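Red is centred over its disc (235–331). Lower, release and retreat upward.

{"method": "carry_out", "body": {"plan": [{"hand": 2, "dx": 0, "dy": 0, "dz": -1.2, "ax": 0, "ay": 0, "az": 0}, {"hand": 2, "dx": 0, "dy": 0, "dz": -0.6, "ax": 0, "ay": 0, "az": 0}, {"hand": 2, "dx": 0, "dy": 0, "dz": -0.2, "ax": 0, "ay": 0, "az": 0}, {"hand": 2, "dx": 0, "dy": 0, "dz": 0, "ax": 0, "ay": 0, "az": 0}, {"hand": 2, "dx": 0, "dy": 0, "dz": 0, "ax": 0, "ay": 0, "az": 0}]}}

```text
t: 38.05
eef_pos: [0.5401, 0.0628, 0.0287]
tool_rot: [0.5, 0.501, 0.499, -0.5]
force: [-0.2, -0.5, -0.7]
finger_gap: 0.337
```

{"method": "carry_out", "body": {"plan": [{"hand": 4.5, "dx": 0, "dy": 0, "dz": 0, "ax": 0, "ay": 0, "az": 0}, {"hand": 6, "dx": 0, "dy": 0, "dz": 0, "ax": 0, "ay": 0, "az": 0}, {"hand": 6, "dx": 0, "dy": 0, "dz": 1, "ax": 0, "ay": 0, "az": 0}, {"hand": 6, "dx": 0, "dy": 0, "dz": 4, "ax": 0, "ay": 0, "az": 0}, {"hand": 6, "dx": 0, "dy": 0, "dz": 4, "ax": 0, "ay": 0, "az": 0}, {"hand": 6, "dx": -1, "dy": 0, "dz": 4, "ax": 0, "ay": 0, "az": 0}, {"hand": 6, "dx": -2, "dy": -1.5, "dz": 4, "ax": 0, "ay": 0, "az": 0}, {"hand": 6, "dx": -2, "dy": -2, "dz": 3, "ax": 0, "ay": 0, "az": 0}, {"hand": 6, "dx": 0, "dy": -2, "dz": 0, "ax": 0, "ay": 0, "az": 0}, {"hand": 6, "dx": 0, "dy": 0, "dz": 0, "ax": 0, "ay": 0, "az": 0}]}}

```text
t: 39.05
eef_pos: [0.49, 0.0062, 0.2303]
tool_rot: [0.5, 0.501, 0.498, -0.501]
force: [0.2, 0.6, 0.0]
finger_gap: 0.705
```

```bash
python3 b.py w20 bottle_red bottle_blue bottle_yellow disc_red disc_blue disc_yellow; python3 - <<'E'
from h import *
f=cams.grab_frame("side");cv2.imwrite("pics/s20.png",f["color"])
E
```

```text
{'t': 39.05, 'joints': [-0.2266, 0.2078, 1.5376, -0.0004, 1.3932, -0.2226], 'eef_pos': [0.49, 0.0062, 0.2303], 'tool_rot': [0.5, 0.5014, 0.498, -0.5005], 'force': [0.2348, 0.6259, 0.0035], 'finger_gap': 0.7049}
tool x [ 0.003 -0.001 -1.   ] jaw yaw -0.23
bottle_red 0.79 [310.5, 94.3, 358.7, 138.7] ztop 0.0932 (array([539.4,  61.1]), array([28.7, 28.3]), 58.1)
bottle_blue 0.86 [322.3, 163.8, 367.8, 216.5] ztop 0.0931 (array([551.6, -10.5]), array([28.5, 28.9]), 0.1)
bottle_yellow 0.77 [327.2, 223.8, 369.2, 283.6] ztop 0.0927 (array([556. , -75.5]), array([28.5, 16.4]), 73.1)
disc_red 0.84 [296.9, 80.3, 354.2, 144.0] ztop 0.0025 (array([537.7,  61.8]), array([61.3, 55.7]), 72.8)
disc_blue 0.64 [307.7, 148.8, 367.8, 205.0] ztop 0.0024 (array([548.9,  -3.4]), array([60.9, 50.7]), 32.2)
disc_yellow 0.56 [317.4, 212.1, 372.3, 257.7] ztop 0.0029 (array([565.2, -66.8]), array([78.8, 62.5]), 77.5)
```

View pics/w20.png

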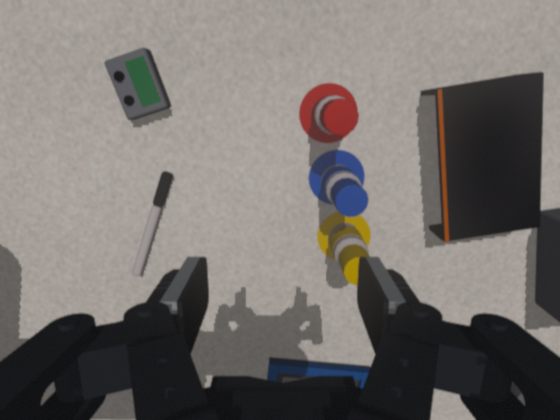

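View pics/s20.png

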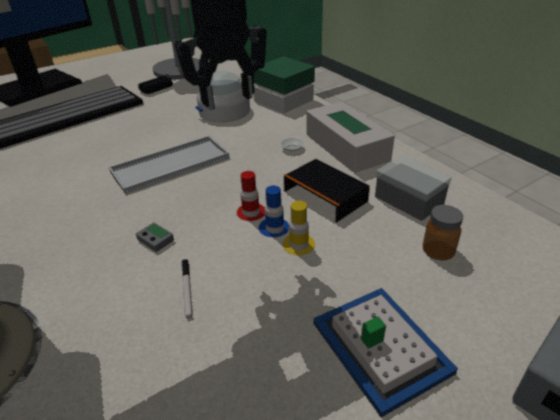

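In both views the three bottles stand upright on their own discs (side (250,195), (274,210), (299,227)), and the rack lies inside the nest (side (385,340)). The cap centres are within about 4 mm of the disc centres, and up to 13 mm is allowed. Handing in.

```bash
python3 - <<'E'
from bench import workorder,env
print(workorder.hand_in()); print(env.get_state()["t"])
E
```

```text
the job is handed in; nothing more can be done
None
the job is handed in; nothing more can be done
```

I cleared red, blue and yellow into the side tray, drew the rack 7 cm straight out of the hood and set it in the nest. Then I put yellow, blue and red back on their own discs. It took about 39 s of robot time, and everything is released, with the gripper well clear above.

**Last checks**
- **Rack:** its top is at z = 30.3 mm (6 mm floor plus 24 mm rack) and level to about 0.25°. It was within 0.3 mm of the nest centre just before lowering. Measured again after release, it lies inside the frame, about 1 mm from centre.
- **Red and blue:** upright, tops at 93 mm, within about 4 mm of the centres of their discs (13 mm allowed).
- **Yellow:** upright and on its disc in the wrist and side pictures. A finger hid part of its cap in the last wrist view, so its final numbers are unreliable. It was released about 1 mm from where its disc should be.

**What failed or disagreed**
- **First move:** the first move call was refused because rows left out some numbers. Nothing moved.
- **Fingertip height:** the real fingertips sit about 41 mm higher than the reported TCP. My first closure on red therefore shut on air above the cap without touching it. I measured the offset with all three cameras and allowed for it from then on.
- **Side camera:** it read y about 3–5 mm lower than the other two cameras, so I relied on the wrist camera for fine positions.

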